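Move the chanter to the other folding hook

TASK

The boxwood chanter hangs on one of the two folding fork hooks of the rail; the other hook is folded up. First swing the folded hook down and press it gently home, past its spring catch and onto its stop; then carry the chanter over and hang it by its collar in that fork, and last fold the emptied hook up flat against the rail again. Ease things home by feel: never force or jab a hook or the chanter, do not drop the chanter, and leave the other things on the bench alone.

Things in the scene. Friction and masses are not known exactly. Their poses are not given: they have to be found in the camera images.
- rail: Oak rail standing on the bench: board 440 mm wide (y), 80 tall, 18 thick (x), 170 to 250 mm above the bench, on two dowel posts. Origin: on the bench under the board's middle; -x is its front, with the hooks at y = +85 and -85 mm (which is which changes). Each hook's hinge axis is 24 mm before the board's face, 35 mm below its top edge.
- hook_empty: Bracket of the empty steel fork hook. Origin on the hinge axis; +x into the board, z up, y along the hinge. Its arm (shape: see hook_full) stands up when folded, its tip 41 mm above the board, and reaches to -x when unfolded. Worn: its whole swing is turned by an unmeasured angle, so on its stop the arm points anywhere from 0.12 rad above to 0.12 rad below level.
- hook_full: Bracket of the like hook that holds the chanter; same axes; unworn, level on its stop. Arm: 76 mm long from the hinge axis, 40 wide (y), 8 thick, the axis in its mid-plane. From 34 mm outward it is a fork: two 10 mm prongs, 20 mm slot, with 5 mm high lips on the upper face of the last 4 mm. Cheeks 61 mm across, 16 high, flank the first 36 mm.
- hook_empty_arm (a joint): Arm angle: 0 folded (starts 0 to 0.3), 1.571 on its lower stop. The hinge is stiff: the arm stays where left (about 1 N at the tip). A spring catch resists the last 0.2 rad with about 6 N at the tip, gives way 0.1 to 0.07 rad before the stop, then holds the arm on the stop; breaking out takes about the same force.
- hook_full_arm (a joint): The same for the other hook: 1.571 unfolded and latched at the start, 0 folded flat. On both hooks both ends of the swing are hard stops: pushing an arm against one with about 20 N or more near the tip strains the hook.
- chanter_grip (a point): Centre of the chanter's plain round top stem, 18 mm diameter and 50 mm long (26 mm above the collar's underside). The chanter is upright, 218 mm long, 0.09 to 0.18 kg; z along it, up.
- chanter_collar (a point): Centre of the underside of the chanter's collar, a flat disc 27 mm across and 8 mm thick that rests on the prongs; below it the body is 15 mm in diameter for 110 mm, then flares to 29 mm at the foot 160 mm below.
- calliper: Flat steel calliper, 160 mm long, lying on the bench; origin at its underside. Bystander.
- beeswax: Beeswax block 60 x 40 x 28 mm on the bench; origin under its middle. Bystander.
- reed_case: Tin reed case 60 x 100 x 27 mm, shut, on the bench; origin under its middle. Bystander.
- loupe: Small loupe 38 mm across, 30 mm high on the bench; origin under its middle. Bystander.
Things that resemble listed ones, but are neither listed nor needed, are in the scene too. Of the things that look like the part that bears chanter_grip, the middle-sized one is meant.

How it is judged:
By the outcome, as a careful person would: the job done as asked, in the order asked, and still so for the second after the job is handed in, with the robot touching nothing.
It also fails if it takes over 72 s, if anything falls off the work surface, if the arm or the gripper's body presses on something with over 40 N, if the wrist force passes 120 N, or if a joint passes its speed limit or range.

ROBOT

A 6-joint arm with a two-finger parallel gripper is mounted at the origin on the work surface. World frame = base frame: x ahead of the robot, y to its left, z up, the work surface at z = 0. Lengths are in m, angles in rad, forces in N, time in s.
With the tool pointing down it reaches from about 0.35 to 0.875 m from the base axis. Payload 4.2 kg.
Tool frame: the origin (TCP) lies midway between the tips of the shut fingers; the grasp point (between the pads) lies 19 mm behind it; z points along the fingers, y is the direction in which the jaws open and shut (so a half turn about z gives the same grasp; the last joint's range is limited). The gripper opens to 87 mm and grips with 3 to 60 N. Pads are 19 mm wide; open, the fingers measure 117 mm over their backs; the gripper's body (75 mm by 190 mm) begins 51 mm behind the grasp point.
Start: joints at [-1.065, 0.385, 0.008, 0, -1.194, -0.259], TCP at [0.153, -0.606, 0.223] pointing down, gripper open.
Joint ranges: [-3.14, 3.14], [-1.21, 2.06], [-1.07, 1.41], [-3.16, 2.05], [-2.99, -0.16], [-3.1, 3.1]. Speed limits (rad/s): [2.79, 2.79, 3.14, 3.14, 3.14, 3.14].

INTERFACE

Orientations are given as [roll, pitch, yaw] about the fixed x, y, z axes, in that order (R = Rz(yaw) Ry(pitch) Rx(roll)).
In Python, from cell import manip, get_image, camera_model, ticket gives the robot as it stands.
- The arm moves only by the shell command python3 -m handwheel 'ROWS' [FORCE]. ROWS is a JSON object of lists of equal length, an entry for each row: "hand": the opening, from 0 (shut) to 1 (fully open); "slide": the shift along the tool's x, y, z in cm, a list of three; "twist": the turn, a rotation vector about the tool's x, y, z in degrees, a list of three. In form: {"hand": [hand, ...], "slide": [[tx, ty, tz], ...], "twist": [[rx, ry, rz], ...]}. A call has exactly 5 rows; each row shifts and turns the commanded pose from where the row before left it, along the tool's axes as they then stand; what a row does not reach is not made up. A row lasts 1/10 s, in which the tool goes at most 50 mm and 8.59 degrees, less where a joint would pass 70% of its speed; a pose out of reach is approached as far as the arm can. A call is refused whole if a number of a shift passes 5 or a number of a turn 8.59, either way. A call with a gripper value outside its range is refused whole. The fingers move at their own pace and stop on an object; FORCE is the grip in N (left out, the last holds). Time passes only in rows, so rows that do not move let the fingers close, or fill a call up. It gives the time, the measured TCP pose, the force and the opening at its end, in the units of the state.
- manip.read_state(): the state, without advancing time (a new reading comes with each control period).
- get_image(name): name is "scene" or "top"; returns (picture, depth): 400x640x3 uint8, blue, green, red; 400x640 float32, m along the optical axis (not along the pixel's ray), 0 where there is no reading.
- camera_model(name): a dict with "intrinsics" (3x3 intrinsics, pixels), "k1" (the pictures are not rectified: a ray, as slopes to the right and down, at radius r is drawn at 1 + k1 r^2 times it, then the intrinsics apply), "xyz" and "rotation" of the camera in the world. Camera axes: x right, y down, z forward; pixel columns grow to the right and rows downward; lengths in m; the calibration is good to about 2 mm. A picture is of the moment at which its call begins. camera_model takes no time and is no camera call.
- ticket.finish_job(): hands the job in, once; it reports no verdict.
The state is a dict: "t": time; "joint_positions": joint angles; "qd": joint speeds; "effort": joint torques, N m; "ee_pos": TCP position; "tool_rot": TCP orientation; "ft_force": force on the tool from outside, world axes, zero at the start; "moment": the same for the moment, N m; "grip_width": opening from 0.0 (shut) to 1.0 (fully open).
Only numpy, scipy, OpenCV 4.12 (cv2) and the standard library are available. Lean on these libraries where they do the work, as an engineer would, in place of code of your own. Each camera call takes 0.05 s, during which the arm holds its last target.

## Working session

There is one attempt and no reset: what is moved stays moved. The work goes in short steps, Python scripts to look and compute and a shell command to move; the robot and the scene stay as the last step left them, time stands still between calls to the robot, and variables do not carry over. Pictures are saved under pics/ and viewed, and the job is handed in when it is done.

```bash
ls; mkdir -p pics
python3 - <<'E'
from cell import manip,get_image,camera_model
import cv2,numpy as np
for n in("scene","top"):
    im,d=get_image(n); cv2.imwrite(f"pics/{n}0.png",im); np.save(f"pics/{n}0.npy",d)
    m=camera_model(n); print(n,m)
print(manip.read_state())
E
```

```text
pics
scene {'intrinsics': array([[492.67783074,   0.        , 314.97948683],
       [  0.        , 492.67783074, 199.67442041],
       [  0.        ,   0.        ,   1.        ]]), 'k1': -0.014531835371509797, 'xyz': array([ 1.09410669, -0.50605139,  0.71443874]), 'rotation': array([-2.21961187,  0.00991718,  0.86590334])}
top {'intrinsics': array([[389.98707319,   0.        , 315.36744811],
       [  0.        , 389.98707319, 201.88047278],
       [  0.        ,   0.        ,   1.        ]]), 'k1': -0.09686822374679722, 'xyz': array([ 3.45437992e-01, -6.94618859e-04,  9.53308687e-01]), 'rotation': array([-2.94015356e+00, -1.40386112e-03, -1.62171870e+00])}
{'t': 0.1, 'joint_positions': array([-1.06541739e+00,  3.85481482e-01,  6.76292896e-03, -4.30286616e-04,
       -1.19399011e+00, -2.58601666e-01]), 'qd': array([ 1.03616874e-04, -1.01048381e-03,  2.96413490e-03,  7.25819726e-04,
       -3.64457536e-04, -7.53472454e-05]), 'effort': array([-7.58869703e-06, -3.91689348e+01,  1.87935716e+01,  4.23193529e+00,
        1.34560585e-02, -7.38826361e-05]), 'ee_pos': array([ 0.15256081, -0.60554241,  0.22156875]), 'tool_rot': array([ 3.13964163e+00, -1.02546402e-04, -2.89497399e+00]), 'ft_force': array([ 0.04464096, -0.43443926,  0.04861716]), 'moment': array([ 0.07269933, -0.06082722,  0.04751914]), 'grip_width': 0.9978498221577837}
```

View pics/scene0.png

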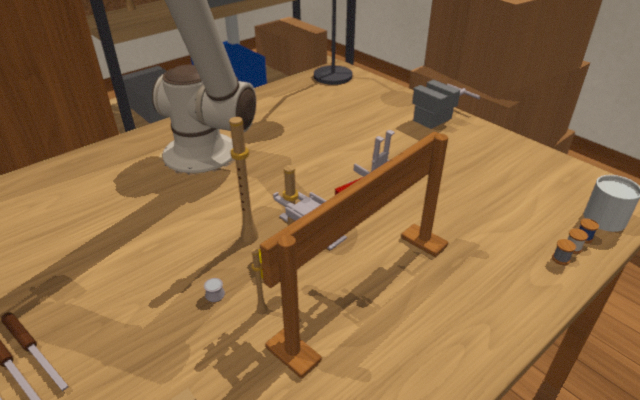

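View pics/top0.png

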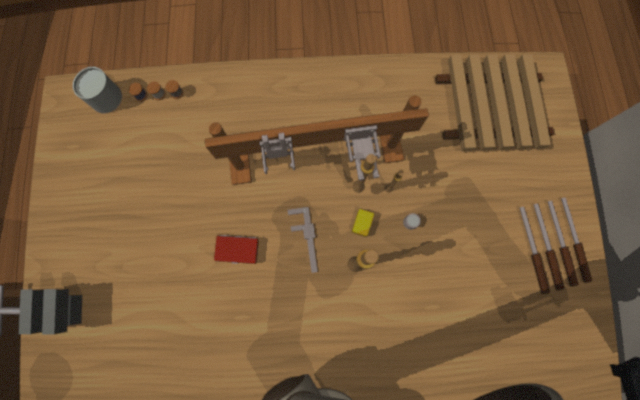

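```bash
cat > h.py <<'E'
import numpy as np,cv2
from scipy.spatial.transform import Rotation as R
from cell import manip,get_image,camera_model
def cam(n):
    m=camera_model(n); return m['intrinsics'],m['k1'],np.array(m['xyz']),R.from_euler('xyz',m['rotation']).as_matrix()
def rays(n,uv):
    K,k1,t,Rm=cam(n); uv=np.atleast_2d(np.asarray(uv,float))
    p=cv2.undistortPoints(uv.reshape(-1,1,2),K,np.array([k1,0,0,0,0.]))[:,0]
    return t,np.c_[p,np.ones(len(p))]@Rm.T
def cloud(n,d):
    v,u=np.mgrid[0:400,0:640]; t,r=rays(n,np.c_[u.ravel(),v.ravel()])
    P=t+r*d.reshape(-1,1); return P.reshape(400,640,3)
def onz(n,uv,z):
    t,r=rays(n,uv); return t+r*((z-t[2])/r[:,2])[:,None]
def proj(n,P):
    K,k1,t,Rm=cam(n); q=(np.atleast_2d(P)-t)@Rm; s=q[:,:2]/q[:,2:]; s=s*(1+k1*(s**2).sum(1))[:,None]
    return s*K[0,0]+K[:2,2]
def big(n,im,x0,y0,x1,y1,f,name):
    cv2.imwrite(name,cv2.resize(im[y0:y1,x0:x1],None,fx=f,fy=f,interpolation=cv2.INTER_CUBIC))
E
python3 - <<'E'
from h import *
t=cv2.imread('pics/top0.png');s=cv2.imread('pics/scene0.png')
big(0,t,200,90,440,290,3.3,'pics/tz.png'); big(0,s,190,110,470,330,2.8,'pics/sz.png')
C=cloud('top',np.load('pics/top0.npy')); S=cloud('scene',np.load('pics/scene0.npy'))
for n,(u,v) in dict(boardL=(215,148),boardM=(320,133),boardR=(420,118),chtop=(368,159),tall=(368,257),small=(398,176),bench=(300,300),fL=(268,165),fR=(291,165),lipR=(372,177),tipfork=(360,178)).items(): print(n,C[v,u].round(4))
for n,(u,v) in dict(top=(290,172),tall=(237,122),f1=(379,140),f2=(389,135),corner=(440,139),corn=(276,245)).items(): print('S',n,S[v,u].round(4))
E
```

```text
boardL [0.6079 0.1802 0.2377]
boardM [ 0.6282 -0.0252  0.2366]
boardR [ 0.6489 -0.224   0.2414]
chtop [ 0.558  -0.1083  0.2765]
tall [ 0.3811 -0.0929  0.2883]
small [ 0.5592 -0.1921  0.1406]
bench [0.303  0.0368 0.0017]
fL [0.641  0.1035 0.0024]
fR [0.57   0.0344 0.2232]
lipR [ 0.5965 -0.1584  0.0013]
tipfork [ 0.5368 -0.098   0.2243]
S top [ 0.5675 -0.1162  0.2746]
S tall [ 0.393  -0.1009  0.2886]
S f1 [0.609  0.0434 0.29  ]
S f2 [0.604 0.074 0.286]
S corner [0.6457 0.1673 0.2605]
S corn [ 0.6663 -0.2199  0.2476]
```

View pics/tz.png

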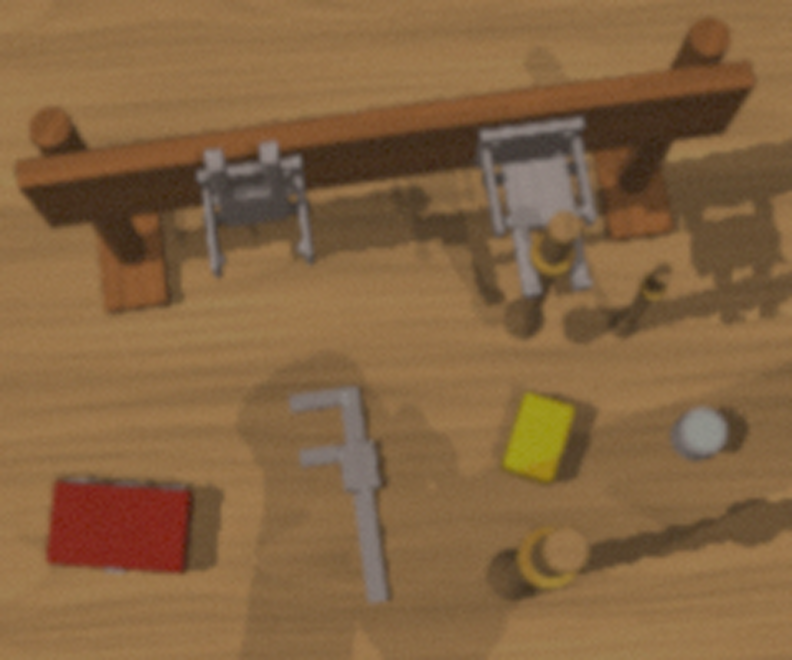

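View pics/sz.png

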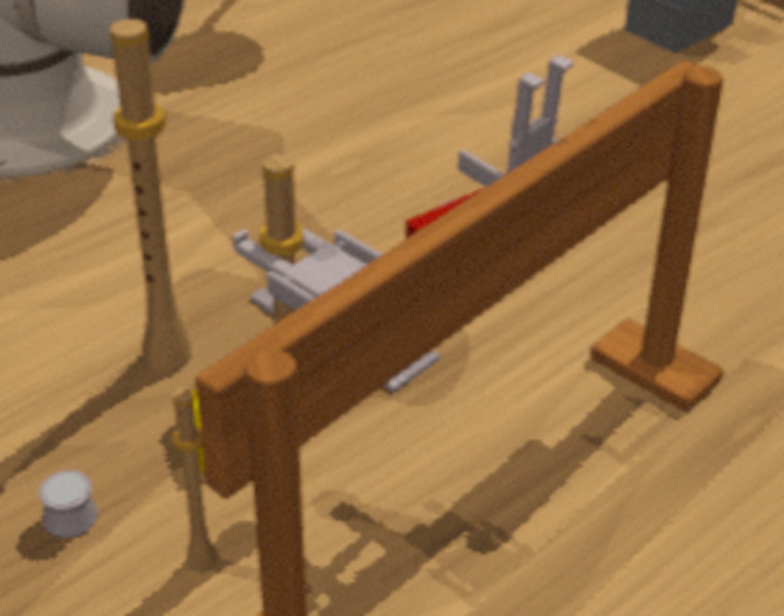

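Run:
```python
from h import *
def T(x,y): return (x/3.3+200,y/3.3+90)
def Sx(x,y): return (x/2.8+190,y/2.8+110)
a=onz('top',[T(23,186),T(752,86),T(18,163),T(748,62)],.25); print(a.round(4))
b=onz('scene',[Sx(198,380),Sx(223,395),Sx(690,63),Sx(712,80)],.25); print(b.round(4))
for q in(a,b):
  print('len',np.linalg.norm(q[0]-q[1]),'mid',q.mean(0))
print(np.arctan2(*(a[1]-a[0])[:2]), np.arctan2(*(a[3]-a[2])[:2]))
s=cv2.imread('pics/scene0.png');t=cv2.imread('pics/top0.png')
big(0,s,330,115,450,200,6.5,'pics/sz2.png');big(0,t,245,120,310,185,9,'pics/tz2.png')
big(0,t,330,110,410,200,6.5,'pics/tz3.png');big(0,s,260,150,350,230,7,'pics/sz3.png')
```

```text
[[ 0.6076  0.1927  0.25  ]
 [ 0.6487 -0.2374  0.25  ]
 [ 0.622   0.1958  0.25  ]
 [ 0.6641 -0.2368  0.25  ]]
[[ 0.6557 -0.2383  0.25  ]
 [ 0.6726 -0.2353  0.25  ]
 [ 0.6156  0.1972  0.25  ]
 [ 0.6396  0.1901  0.25  ]]
len 0.43201923943245396 mid [ 0.63561722 -0.02142039  0.25      ]
len 0.01720289173608855 mid [ 0.64586881 -0.02157918  0.25      ]
3.046390655321879 3.044452961670538
```

View pics/sz2.png

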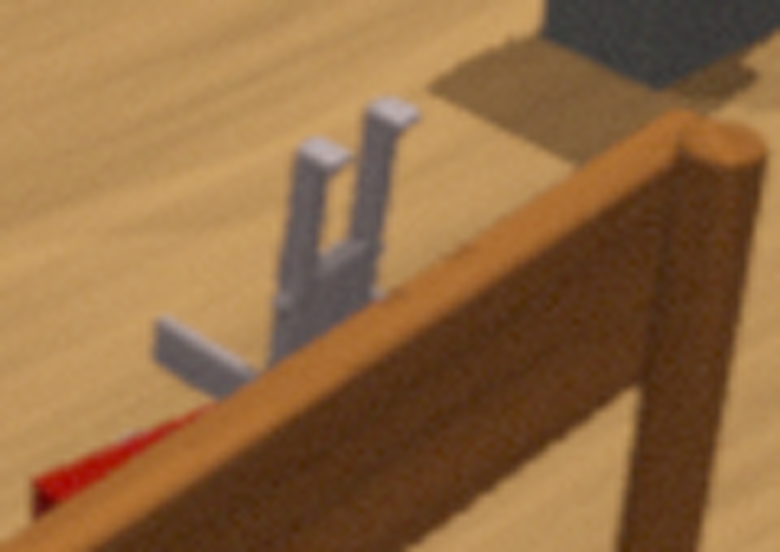

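View pics/tz2.png

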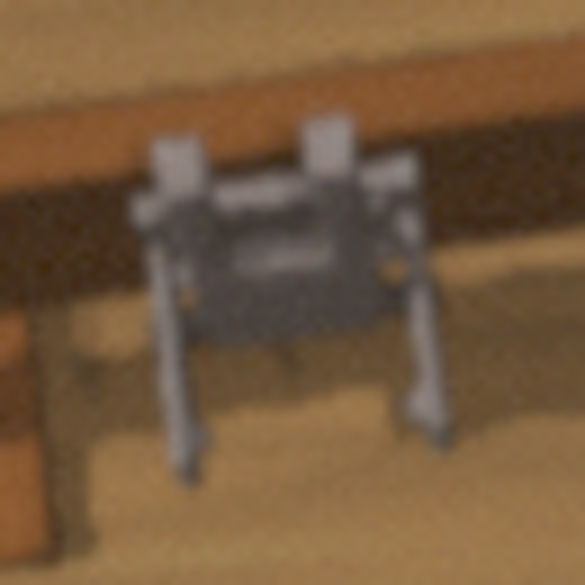

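View pics/tz3.png

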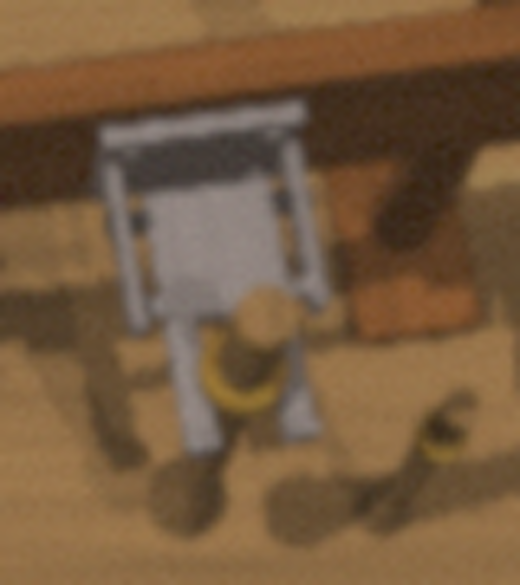

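View pics/sz3.png

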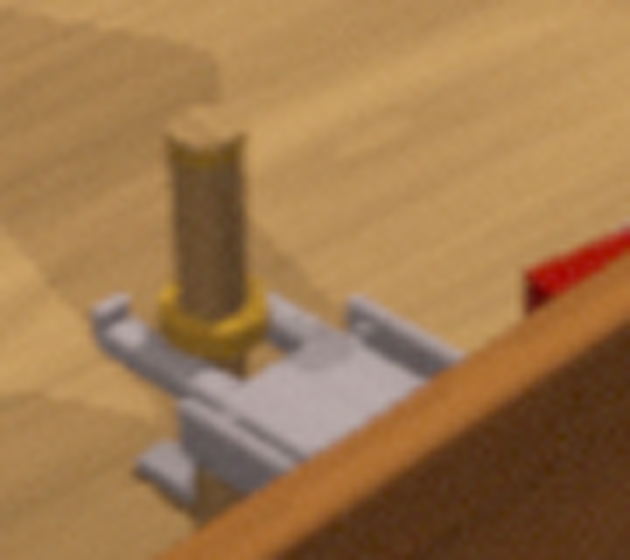

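```bash
cat >> h.py <<'E'
def tri(uvt,uvs):
    t1,r1=rays('top',uvt);t2,r2=rays('scene',uvs);r1=r1[0]/np.linalg.norm(r1);r2=r2[0]/np.linalg.norm(r2)
    s=np.linalg.lstsq(np.c_[r1,-r2],t2-t1,rcond=None)[0]; p=t1+r1*s[0];q=t2+r2*s[1]
    return (p+q)/2,np.linalg.norm(p-q)
def cp(x0,y0,f): return lambda x,y:((x+.5)/f-.5+x0,(y+.5)/f-.5+y0)
E
python3 - <<'E'
from h import *
T2=cp(245,120,9);T3=cp(330,110,6.5);S2=cp(330,115,6.5);S3=cp(260,150,7);T=cp(200,90,3.3);S=cp(190,110,2.8)
L=dict(chtop=(T3(266,312),S3(206,122)),chcollar=(T3(243,368),S3(214,308)),
 proL=(T2(181,155),S2(394,110)),proR=(T2(330,135),S2(324,152)),
 tall=(T(562,550),S(130,29)),
 cornRfront=(T(752,86),S(198,380)),cornRback=(T(748,62),S(223,396)),
 cornLfront=(T(23,186),S(684,63)),
 fullTipL=(T3(200,445),S3(112,300)))
for k,(a,b) in L.items():
    p,e=tri(a,b); print(k,p.round(4),round(e,4))
E
```

```text
chtop [ 0.56   -0.1125  0.2788] 0.0006
chcollar [ 0.5597 -0.1128  0.2257] 0.0008
proL [0.6041 0.0764 0.2921] 0.0003
proR [0.6069 0.0466 0.2919] 0.0001
tall [ 0.3823 -0.0963  0.2867] 0.0005
cornRfront [ 0.6513 -0.2371  0.2468] 0.0017
cornRback [ 0.6678 -0.2355  0.2464] 0.0046
cornLfront [0.61   0.1949 0.2486] 0.0029
fullTipL [ 0.5332 -0.1096  0.2135] 0.0228
```

```bash
python3 -m handwheel '{"hand":[0.14,0.14,0.14,0.14,0.14],"slide":[[0,0,-4],[0,0,-4],[0,0,-4],[0,0,-4],[0,0,-2]],"twist":[[0,0,4.3],[0,0,4.3],[0,0,0],[0,0,0],[0,0,0]]}' 20
cat >> h.py <<'E'
YAW=0.0953
ex=np.array([np.cos(YAW),np.sin(YAW),0]);ey=np.array([-np.sin(YAW),np.cos(YAW),0]);ez=np.array([0,0,1.])
B=np.array([0.6396,-0.0203,0])
HE=B-.033*ex+.085*ey+.215*ez; HF=B-.033*ex-.085*ey+.215*ez
def to(target):
    s=manip.read_state(); d=np.asarray(target)-s['ee_pos']; Rm=R.from_euler('xyz',s['tool_rot']).as_matrix()
    Rt=np.c_[-ex,ey,-ez]; print('slide cm',(Rm.T@d*100).round(2),'twist deg',np.degrees(R.from_matrix(Rm.T@Rt).as_rotvec()).round(2),'t',s['t'])
def loc(H):
    s=manip.read_state(); d=s['ee_pos']-H; print('t',round(s['t'],2),'local mm',(1000*np.array([d@ex,d@ey,d[2]])).round(1),'F rail',np.array([s['ft_force']@ex,s['ft_force']@ey,s['ft_force'][2]]).round(2),'g',round(s['grip_width'],3))
E
python3 -c "
from h import *
to(HE+.030*ex+.13*ez)"
```

```text
t: 0.6
ee_pos: [0.1526, -0.6066, 0.4066]
tool_rot: [-3.136, 0.001, -3.045]
ft_force: [0.8, 0.5, 0.0]
grip_width: 0.631
slide cm [-53.84  62.19   5.88] twist deg [-0.32  0.06  0.08] t 0.6
```

```bash
python3 -m handwheel '{"hand":[0.14,0.14,0.14,0.14,0.14],"slide":[[-2.7,3.1,0.2],[-2.7,3.1,0.2],[-2.7,3.1,0.2],[-2.7,3.1,0.2],[-2.7,3.1,0.2]],"twist":[[0,0,0],[0,0,0],[0,0,0],[0,0,0],[0,0,0]]}'
python3 -m handwheel '{"hand":[0.14,0.14,0.14,0.14,0.14],"slide":[[-2.7,3.1,0.2],[-2.7,3.1,0.2],[-2.7,3.1,0.2],[-2.7,3.1,0.2],[-2.7,3.1,0.2]],"twist":[[0,0,0],[0,0,0],[0,0,0],[0,0,0],[0,0,0]]}'
python3 -m handwheel '{"hand":[0.14,0.14,0.14,0.14,0.14],"slide":[[-2.7,3.1,0.2],[-2.7,3.1,0.2],[-2.7,3.1,0.2],[-2.7,3.1,0.2],[-2.7,3.1,0.2]],"twist":[[0,0,0],[0,0,0],[0,0,0],[0,0,0],[0,0,0]]}'
python3 -c "
from h import *
to(HE+.030*ex+.13*ez)"
```

```text
t: 1.1
ee_pos: [0.2726, -0.4371, 0.392]
tool_rot: [3.141, -0.0, -3.045]
ft_force: [0.5, -0.1, 0.6]
grip_width: 0.187
t: 1.6
ee_pos: [0.392, -0.2698, 0.3822]
tool_rot: [3.141, -0.0, -3.045]
ft_force: [1.1, -0.4, 1.7]
grip_width: 0.139
t: 2.1
ee_pos: [0.5114, -0.1024, 0.3722]
tool_rot: [3.141, -0.001, -3.045]
ft_force: [0.6, -0.5, -0.1]
grip_width: 0.142
slide cm [-13.27  15.43   2.71] twist deg [ 0.01 -0.03  0.1 ] t 2.1
```

```bash
python3 -m handwheel '{"hand":[0.14,0.14,0.14,0.14,0.14],"slide":[[-2.8,3.2,0.2],[-2.8,3.2,0.3],[-2.8,3.2,0.3],[-2,2.6,0.2],[0,0,0]],"twist":[[0,0,0],[0,0,0],[0,0,0],[0,0,0],[0,0,0]]}'
python3 - <<'E'
from h import *
to(HE+.030*ex+.062*ez)
loc(HE)
for n in("scene","top"):
    im,d=get_image(n); cv2.imwrite(f"pics/{n}1.png",im)
    big(0,im,*((330,30,490,190) if n=="scene" else (230,80,350,200)),*( (4,) if n=='scene' else (5,)),f'pics/{n}1z.png')
E
```

```text
t: 2.6
ee_pos: [0.6039, 0.0307, 0.3596]
tool_rot: [3.141, -0.004, -3.041]
ft_force: [-0.2, -0.5, -1.6]
grip_width: 0.139
slide cm [-2.82  3.07  8.25] twist deg [ 0.02 -0.23  0.29] t 2.6
t 2.6 local mm [  2.3 -30.9 144.6] F rail [-0.22 -0.5  -1.6 ] g 0.139
```

View pics/scene1z.png

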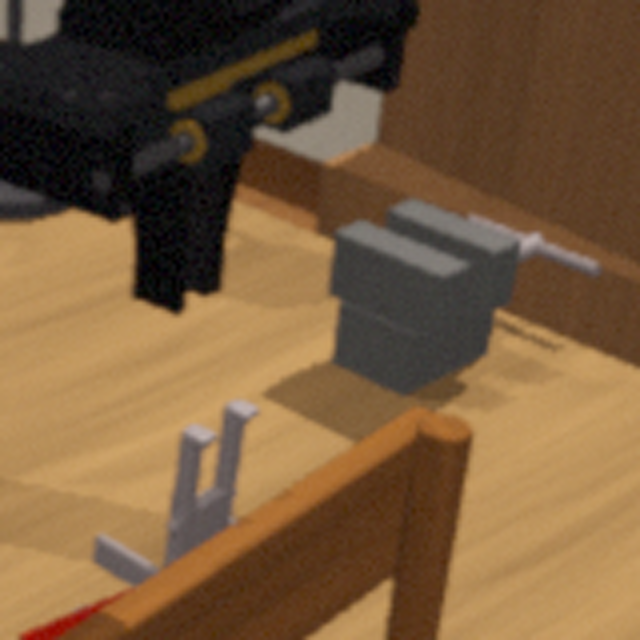

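View pics/top1z.png

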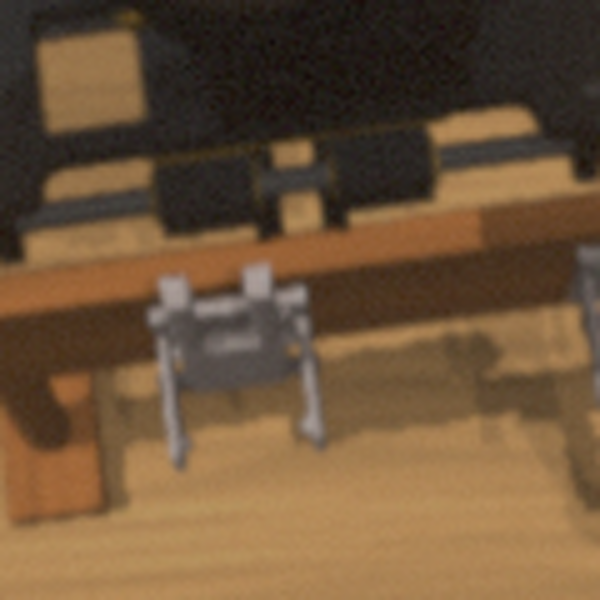

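Run:
```python
from h import *
to(HE+.030*ex+.062*ez)
s=manip.read_state(); p=s['ee_pos']; Rm=R.from_euler('xyz',s['tool_rot']).as_matrix()
for y in(-.0135,.0135): 
    q=proj('scene',p+Rm@[0,y,0]); print(q, (q-[330,30]+.5)*4)
```

```text
slide cm [-2.95  3.35  8.43] twist deg [-0.02 -0.13  0.15] t 2.7
[[367.00574415 105.67072789]] [[150.02297659 304.68291156]]
[[377.61529764 100.14442679]] [[192.46119054 282.57770715]]
```

```bash
python3 -m handwheel '{"hand":[0.14,0.14,0.14,0.14,0.14],"slide":[[-1.5,1.7,0],[-1.45,1.65,0],[0,0,3],[0,0,3],[0,0,2.4]],"twist":[[0,0,0],[0,0,0],[0,0,0],[0,0,0],[0,0,0]]}'
python3 - <<'E'
from h import *
for n in("scene","top"):
    im,d=get_image(n); cv2.imwrite(f"pics/{n}2.png",im)
    big(0,im,*((330,60,460,190) if n=="scene" else (230,80,350,200)),*( (5,) if n=='scene' else (5,)),f'pics/{n}2z.png')
to(HE+.030*ex+.062*ez)
loc(HE)
E
```

```text
t: 3.2
ee_pos: [0.6277, 0.0623, 0.2774]
tool_rot: [3.141, -0.001, -3.046]
ft_force: [-0.0, 0.0, 0.1]
grip_width: 0.138
slide cm [-0.24  0.18 -0.2 ] twist deg [-0.04 -0.44 -0.02] t 3.3
t 3.3 local mm [27.6 -1.8 60.1] F rail [-0.2  -0.45 -0.07] g 0.142
```

View pics/scene2z.png

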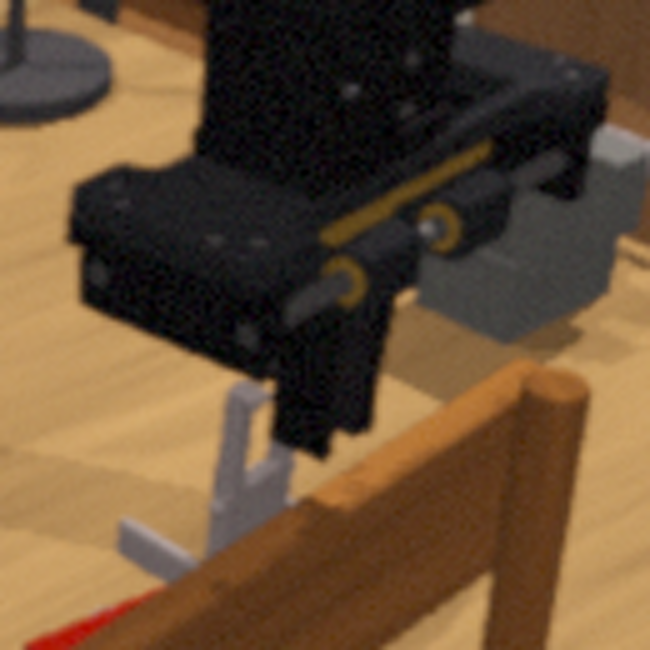

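```bash
python3 -m handwheel '{"hand":[0.14,0.14,0.14,0.14,0.14],"slide":[[0.9,0.18,-0.2],[0.5,0,0],[0.5,0,0],[0.55,0,0.02],[0.55,0,0.1]],"twist":[[0,0,0],[0,0,0],[0,0,0],[0,0,0],[0,0,0]]}'
python3 -c "
from h import *
loc(HE)"
```

```text
t: 3.8
ee_pos: [0.5986, 0.0625, 0.2806]
tool_rot: [3.141, 0.002, -3.045]
ft_force: [0.5, -0.4, 0.9]
grip_width: 0.138
t 3.8 local mm [ 0.1  1.3 65.6] F rail [ 0.44 -0.44  0.93] g 0.138
```

```bash
python3 -m handwheel '{"hand":[0.14,0.14,0.14,0.14,0.14],"slide":[[0.5,0,0.3],[0.5,0,0.3],[0.5,0,0.3],[0.5,0,0.3],[0.5,0,0.3]],"twist":[[0,0,0],[0,0,0],[0,0,0],[0,0,0],[0,0,0]]}'
python3 -c "
from h import *
loc(HE)"
```

```text
t: 4.3
ee_pos: [0.5734, 0.06, 0.2641]
tool_rot: [-3.142, -0.0, -3.045]
ft_force: [0.7, 0.2, 1.6]
grip_width: 0.136
t 4.3 local mm [-25.3   1.2  49.1] F rail [0.76 0.13 1.6 ] g 0.136
```

```bash
python3 -m handwheel '{"hand":[0.14,0.14,0.14,0.14,0.14],"slide":[[0.6,0,0.4],[0.5,0,0.45],[0.4,0,0.45],[0.4,0,0.45],[0.3,0,0.45]],"twist":[[0,0,0],[0,0,0],[0,0,0],[0,0,0],[0,0,0]]}'
python3 - <<'E'
from h import *
for n in("scene","top"):
    im,d=get_image(n); 
    big(0,im,*((330,60,460,190) if n=="scene" else (230,80,350,200)),*( (5,) if n=='scene' else (5,)),f'pics/{n}3z.png')
loc(HE)
E
```

```text
t: 4.8
ee_pos: [0.5516, 0.0579, 0.2419]
tool_rot: [-3.142, -0.0, -3.045]
ft_force: [0.7, 0.3, 0.4]
grip_width: 0.141
t 4.9 local mm [-47.9   1.1  26.4] F rail [ 0.31 -0.36  0.7 ] g 0.142
```

View pics/scene3z.png

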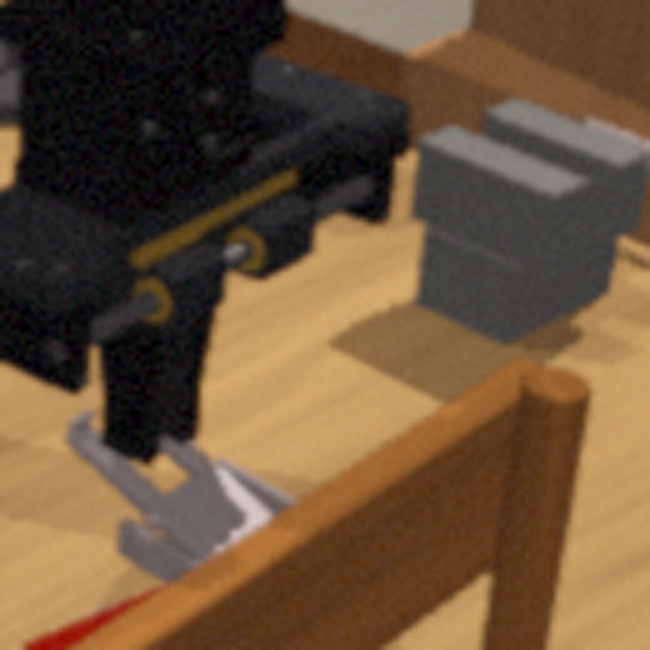

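Run:
```python
from h import *
im=cv2.imread('pics/scene3z.png')
def P(l): return tuple(((proj('scene',HE+l[0]*ex+l[1]*ey+l[2]*ez)[0]-[330,60]+.5)*5-.5).round().astype(int).tolist())
for ph in(65,):
    a=np.radians(ph)
    for y in(-.02,-.01,.01,.02):
        L=[P([-s*np.sin(a)+.004*np.cos(a),y,s*np.cos(a)+.004*np.sin(a)]) for s in(.034,.076)]
        cv2.line(im,*L,(0,255,0),1); print(y,L)
for y in(-.02,-.006,.006,.02):
    L=[P([-.0479+dx,y+.0011,.0264]) for dx in(-.0095,.0095)]; cv2.line(im,*L,(0,0,255),1)
cv2.imwrite('pics/ov3.png',im)
```

```text
-0.02 [(151, 504), (73, 425)]
-0.01 [(169, 494), (91, 415)]
0.01 [(204, 472), (127, 394)]
0.02 [(221, 462), (144, 385)]
```

View pics/ov3.png

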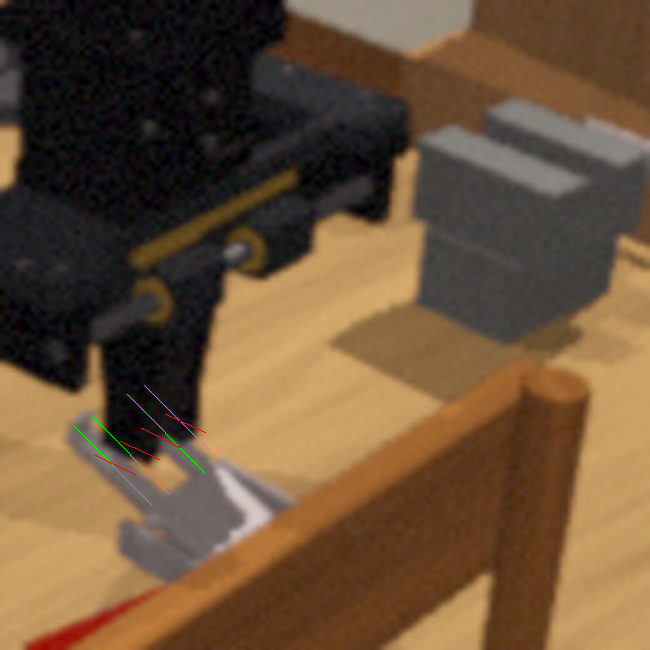

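View pics/top3z.png

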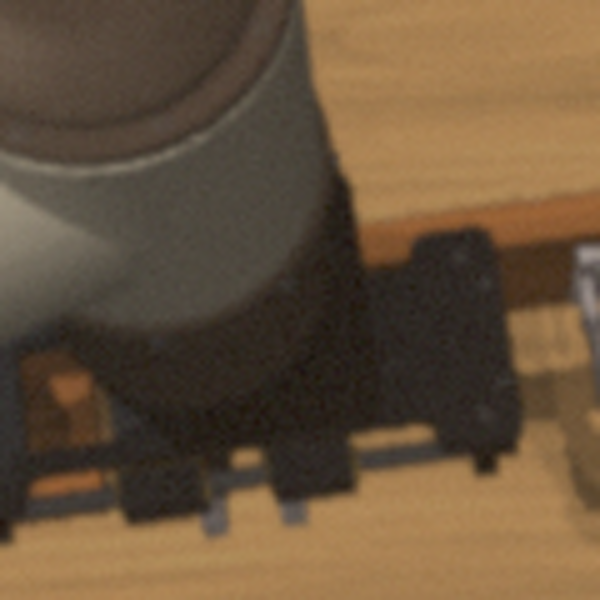

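```bash
python3 -m handwheel '{"hand":[0.24,0.24,0.24,0.24,0.24],"slide":[[0,-0.1,-0.3],[0,0,0],[0.1,0,0.4],[0.1,0,0.4],[0.1,0,0.3]],"twist":[[0,0,0],[0,0,0],[0,0,0],[0,0,0],[0,0,0]]}'
python3 -c "
from h import *
loc(HE)"
python3 -m handwheel '{"hand":[0.24,0.24,0.24,0.24,0.24],"slide":[[0.05,0,0.15],[0,0,0.15],[0,0,0.15],[0,0,0.1],[0,0,0]],"twist":[[0,0,0],[0,0,0],[0,0,0],[0,0,0],[0,0,0]]}'
python3 -c "
from h import *
loc(HE)"
```

```text
t: 5.4
ee_pos: [0.5495, 0.0566, 0.2356]
tool_rot: [-3.141, 0.002, -3.044]
ft_force: [-1.8, 1.5, 8.4]
grip_width: 0.237
t 5.4 local mm [-49.4   0.1  20.6] F rail [-1.64  1.67  8.43] g 0.237
t: 5.9
ee_pos: [0.5481, 0.0564, 0.2301]
tool_rot: [-3.141, -0.0, -3.044]
ft_force: [-3.1, 0.5, 6.3]
grip_width: 0.239
t 5.9 local mm [-50.8   0.   15.1] F rail [-3.05  0.75  6.29] g 0.239
```

```bash
python3 -m handwheel '{"hand":[0.24,0.24,0.24,0.24,0.24],"slide":[[0,0,0.05],[0,0,0],[0,0,0],[0,0,0],[0,0,0]],"twist":[[0,0,0],[0,0,0],[0,0,0],[0,0,0],[0,0,0]]}'
python3 -c "
from h import *
loc(HE)"
python3 -m handwheel '{"hand":[0.24,0.24,0.24,0.24,0.24],"slide":[[0,0,0.05],[0,0,0],[0,0,0],[0,0,0],[0,0,0]],"twist":[[0,0,0],[0,0,0],[0,0,0],[0,0,0],[0,0,0]]}'
python3 -c "
from h import *
loc(HE)"
```

```text
t: 6.4
ee_pos: [0.548, 0.0563, 0.2294]
tool_rot: [-3.141, -0.001, -3.045]
ft_force: [-2.9, 0.7, 7.0]
grip_width: 0.239
t 6.4 local mm [-50.9   0.   14.4] F rail [-2.81  0.99  6.99] g 0.239
t: 6.9
ee_pos: [0.5479, 0.0563, 0.2292]
tool_rot: [-3.141, -0.001, -3.044]
ft_force: [-3.8, -0.1, 7.9]
grip_width: 0.241
t 6.9 local mm [-51.   -0.   14.2] F rail [-3.78  0.28  7.9 ] g 0.241
```

```bash
python3 -m handwheel '{"hand":[0.24,0.24,0.24,0.24,0.24],"slide":[[0,0,0.05],[0,0,0.05],[0,0,0],[0,0,0],[0,0,0]],"twist":[[0,0,0],[0,0,0],[0,0,0],[0,0,0],[0,0,0]]}'
python3 -c "
from h import *
loc(HE)"
python3 -m handwheel '{"hand":[0.24,0.24,0.24,0.24,0.24],"slide":[[0,0,0.05],[0,0,0.05],[0,0,0],[0,0,0],[0,0,0]],"twist":[[0,0,0],[0,0,0],[0,0,0],[0,0,0],[0,0,0]]}'
python3 -c "
from h import *
loc(HE)"
```

```text
t: 7.4
ee_pos: [0.5485, 0.0566, 0.2264]
tool_rot: [-3.141, -0.001, -3.045]
ft_force: [-0.5, -0.1, -0.0]
grip_width: 0.236
t 7.4 local mm [-50.4   0.2  11.4] F rail [-0.53 -0.04 -0.01] g 0.236
t: 7.9
ee_pos: [0.5486, 0.0566, 0.2259]
tool_rot: [3.142, 0.0, -3.045]
ft_force: [0.4, -1.0, 0.4]
grip_width: 0.237
t 7.9 local mm [-50.3   0.2  10.9] F rail [ 0.27 -1.01  0.4 ] g 0.237
```

```bash
python3 -m handwheel '{"hand":[0.24,0.24,0.24,0.24,0.24],"slide":[[0,0,0.05],[0,0,0.05],[0,0,0.05],[0,0,0],[0,0,0]],"twist":[[0,0,0],[0,0,0],[0,0,0],[0,0,0],[0,0,0]]}'
python3 -c "
from h import *
loc(HE)"
python3 -m handwheel '{"hand":[0.24,0.24,0.24,0.24,0.24],"slide":[[0,0,0.05],[0,0,0.05],[0,0,0],[0,0,0],[0,0,0]],"twist":[[0,0,0],[0,0,0],[0,0,0],[0,0,0],[0,0,0]]}'
python3 - <<'E'
from h import *
for n in("scene",):
    im,d=get_image(n); 
    big(0,im,330,60,460,190,5,f'pics/{n}4z.png')
loc(HE)
E
```

```text
t: 8.4
ee_pos: [0.5487, 0.0565, 0.225]
tool_rot: [-3.141, 0.001, -3.045]
ft_force: [-1.8, -0.0, 5.7]
grip_width: 0.237
t 8.4 local mm [-50.2   0.1  10. ] F rail [-1.79  0.13  5.71] g 0.237
t: 8.9
ee_pos: [0.5487, 0.0565, 0.2248]
tool_rot: [-3.141, 0.001, -3.044]
ft_force: [-3.5, 0.4, 7.8]
grip_width: 0.239
t 8.95 local mm [-50.2   0.1   9.9] F rail [-3.5   0.81  8.16] g 0.239
```

View pics/scene4z.png

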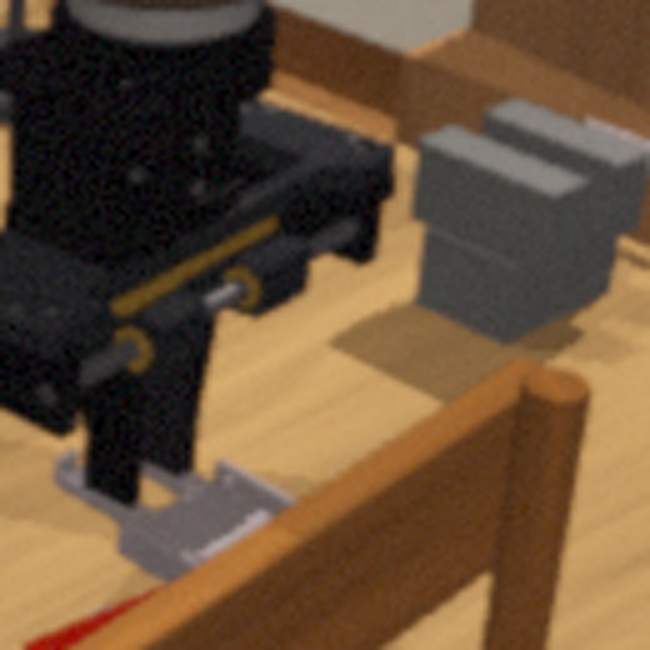

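```bash
python3 -m handwheel '{"hand":[0.24,0.24,0.24,0.4,0.5],"slide":[[0,0,-1],[0,0,-3],[0,0,-4],[0,0,-4],[0,-4,0]],"twist":[[0,0,0],[0,0,0],[0,0,0],[0,0,0],[0,0,0]]}'
python3 - <<'E'
from h import *
loc(HE)
to([.560,-.1125,.34])
im,d=get_image('scene'); big(0,im,330,60,460,190,5,'pics/s5z.png')
E
```

```text
t: 9.45
ee_pos: [0.5552, 0.019, 0.3497]
tool_rot: [3.14, 0.013, -3.039]
ft_force: [0.5, 0.5, -0.3]
grip_width: 0.341
t 9.45 local mm [-47.3 -37.8 134.7] F rail [ 0.58  0.45 -0.28] g 0.341
slide cm [  0.88 -13.13   0.94] twist deg [0.07 0.73 0.39] t 9.45
```

View pics/s5z.png

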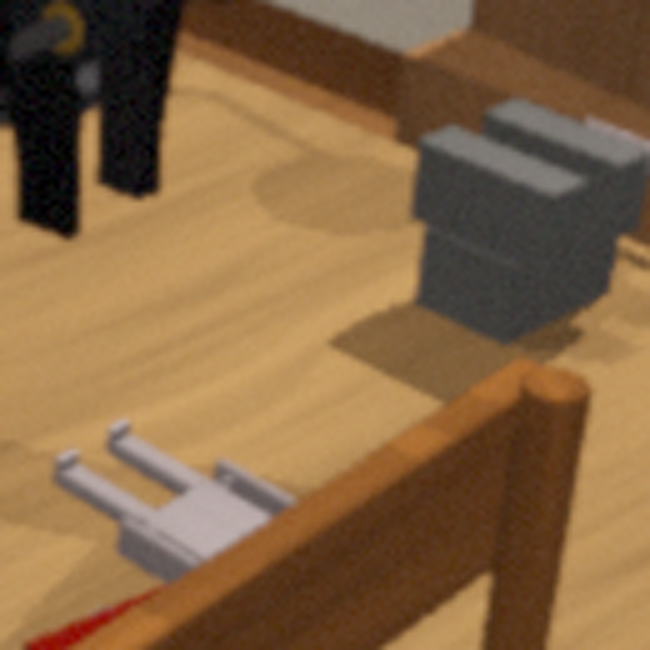

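```bash
python3 -m handwheel '{"hand":[0.5,0.5,0.5,0.5,0.5],"slide":[[0.4,-4,0],[0.3,-4,0],[0,-3,0],[0,-1.2,0],[0,0,0]],"twist":[[0,0,0],[0,0,0],[0,0,0],[0,0,0],[0,0,0]]}'
python3 - <<'E'
from h import *
for n in("scene","top"):
    im,d=get_image(n); 
    big(0,im,*((240,60,400,200) if n=="scene" else (240,100,400,220)),5,f'pics/{n}6z.png'); cv2.imwrite(f'pics/{n}6.png',im)
to([.560,-.1125,.34])
loc(HF)
E
```

```text
t: 10.0
ee_pos: [0.5572, -0.1065, 0.3425]
tool_rot: [3.141, -0.001, -3.048]
ft_force: [0.1, 0.1, 0.3]
grip_width: 0.499
slide cm [-0.2  -0.79  0.29] twist deg [ 0.03 -0.04  0.07] t 10.1
t 10.1 local mm [-57.    8.7 127.9] F rail [ 0.07  0.28 -0.51] g 0.501
```

View pics/scene6z.png

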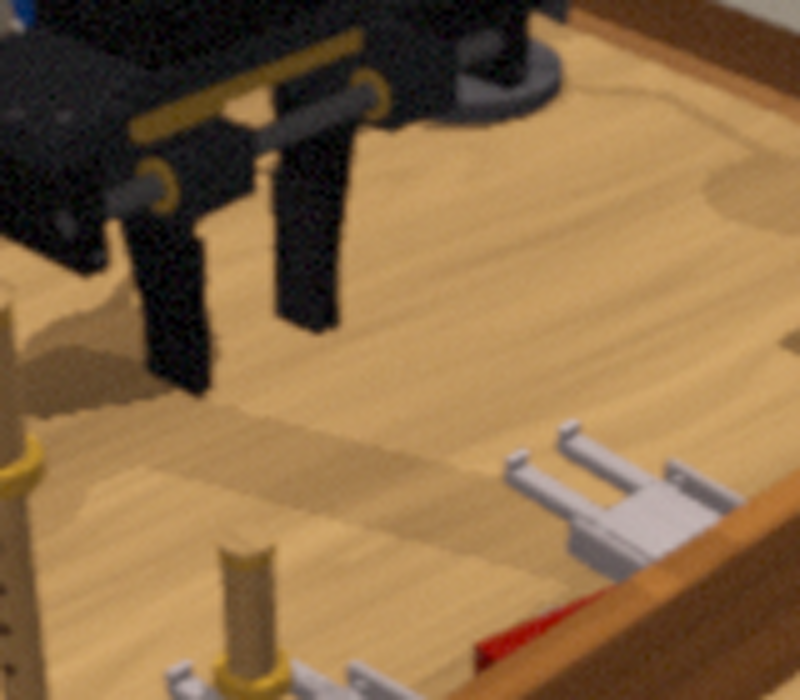

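View pics/top6z.png

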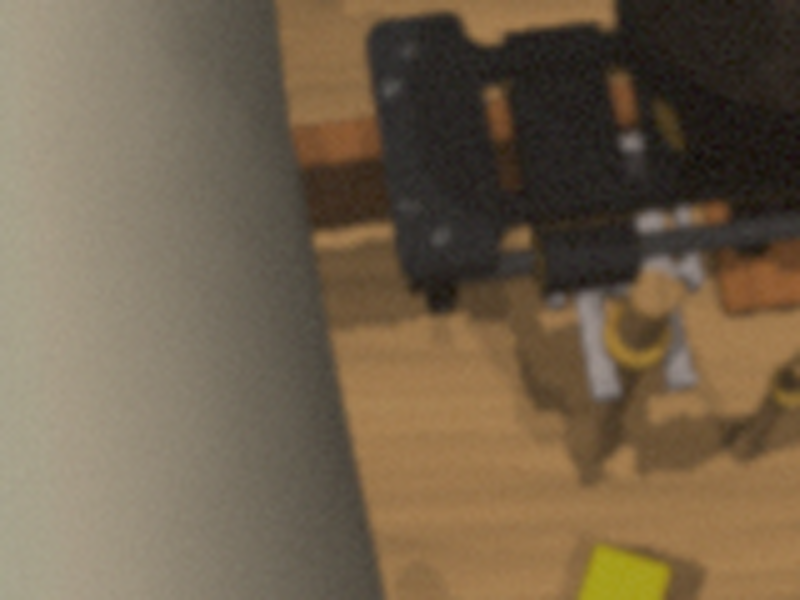

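Run:
```python
from h import *
p=np.array([.5572,-.1065,.3425]); p=manip.read_state()['ee_pos']; print(p)
for dx in(-.0095,.0095):
  for y in(-.0365,-.0215,.0215,.0365):
    print(dx,y,((proj('scene',p+dx*ex+y*ey)[0]-[240,60]+.5)*5).round())
```

```text
[ 0.55723476 -0.10484419  0.34288218]
-0.0095 -0.0365 [142. 383.]
-0.0095 -0.0215 [179. 365.]
-0.0095 0.0215 [281. 316.]
-0.0095 0.0365 [315. 299.]
0.0095 -0.0365 [185. 405.]
0.0095 -0.0215 [222. 387.]
0.0095 0.0215 [323. 336.]
0.0095 0.0365 [357. 319.]
```

```bash
python3 -m handwheel '{"hand":[0.5,0.5,0.5,0.5,0.5],"slide":[[-0.2,-0.65,0],[0,0,2],[0,0,3],[0,0,3],[0,0,2]],"twist":[[0,0,0],[0,0,0],[0,0,0],[0,0,0],[0,0,0]]}'
python3 - <<'E'
from h import *
to([.560,-.111,.233])
loc(HF)
for n in("scene","top"):
    im,d=get_image(n); 
    big(0,im,*((240,100,360,220) if n=="scene" else (300,100,420,220)),5,f'pics/{n}7z.png'); cv2.imwrite(f'pics/{n}7.png',im)
to([.560,-.111,.233])
E
```

```text
t: 10.6
ee_pos: [0.5592, -0.1106, 0.2412]
tool_rot: [3.141, -0.002, -3.043]
ft_force: [0.5, 0.3, -0.6]
grip_width: 0.5
slide cm [-0.08 -0.05  0.82] twist deg [ 0.04 -0.14  0.16] t 10.6
t 10.6 local mm [-55.6   2.8  26.2] F rail [ 0.54  0.25 -0.65] g 0.5
slide cm [-0.18 -0.06  0.71] twist deg [ 0.06 -0.39  0.14] t 10.7
```

View pics/scene7z.png

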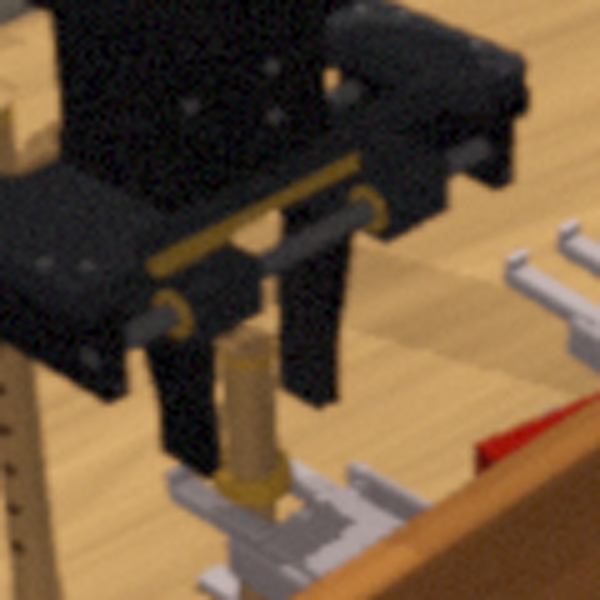

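View pics/top7z.png

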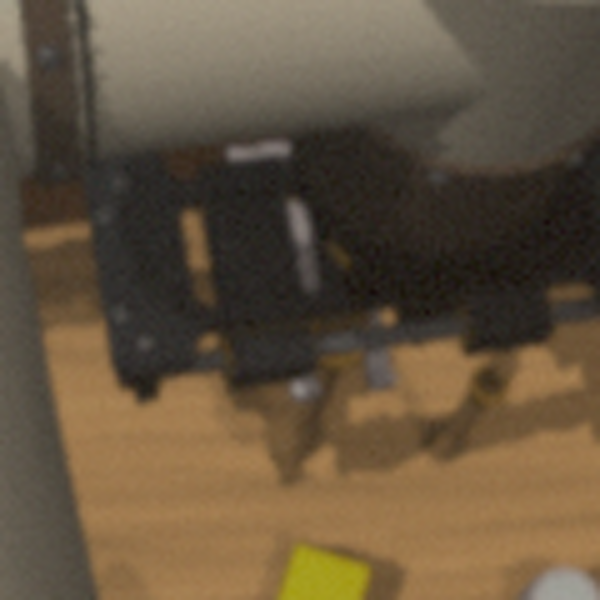

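```bash
python3 -m handwheel '{"hand":[0.5,0.5,0.35,0.3,0.3],"slide":[[-0.15,-0.05,0.4],[0,0,0.35],[0,0,0],[0,0,0],[0,0,0]],"twist":[[0,0,0],[0,0,0],[0,0,0],[0,0,0],[0,0,0]]}' 5
python3 -m handwheel '{"hand":[0.24,0.2,0.15,0.15,0.15],"slide":[[0,0,0],[0,0,0],[0,0,0],[0,0,0],[0,0,0]],"twist":[[0,0,0],[0,0,0],[0,0,0],[0,0,0],[0,0,0]]}' 5
python3 -c "
from h import *
loc(HF)"
```

```text
t: 11.2
ee_pos: [0.5617, -0.112, 0.2365]
tool_rot: [-3.141, 0.001, -3.045]
ft_force: [1.0, -0.2, 0.0]
grip_width: 0.336
t: 11.7
ee_pos: [0.5615, -0.1119, 0.236]
tool_rot: [3.142, 0.0, -3.045]
ft_force: [0.3, 1.3, 0.9]
grip_width: 0.203
t 11.7 local mm [-53.5   1.3  21. ] F rail [0.4  1.3  0.93] g 0.203
```

```bash
python3 -m handwheel '{"hand":[0.1,0.1,0.1,0.1,0.1],"slide":[[0,0,0],[0,0,-0.1],[0,0,-0.2],[0,0,-0.3],[0,0,-0.4]],"twist":[[0,0,0],[0,0,0],[0,0,0],[0,0,0],[0,0,0]]}' 20
python3 -m handwheel '{"hand":[0.1,0.1,0.1,0.1,0.1],"slide":[[0,0,-0.5],[0,0,-0.5],[0,0,-0.2],[0,0,0],[0,0,0]],"twist":[[0,0,0],[0,0,0],[0,0,0],[0,0,0],[0,0,0]]}' 20
python3 - <<'E'
from h import *
loc(HF)
for n in("scene","top"):
    im,d=get_image(n); 
    big(0,im,*((240,100,360,220) if n=="scene" else (300,100,420,220)),5,f'pics/{n}8z.png'); cv2.imwrite(f'pics/{n}8.png',im)
E
```

```text
t: 12.2
ee_pos: [0.5613, -0.112, 0.2458]
tool_rot: [3.142, -0.001, -3.045]
ft_force: [-0.2, 0.1, -0.7]
grip_width: 0.206
t: 12.7
ee_pos: [0.5613, -0.1119, 0.2578]
tool_rot: [3.141, -0.0, -3.045]
ft_force: [-0.0, -0.1, -2.2]
grip_width: 0.201
t 12.7 local mm [-53.7   1.2  42.8] F rail [-0.02 -0.12 -2.18] g 0.201
```

View pics/scene8z.png

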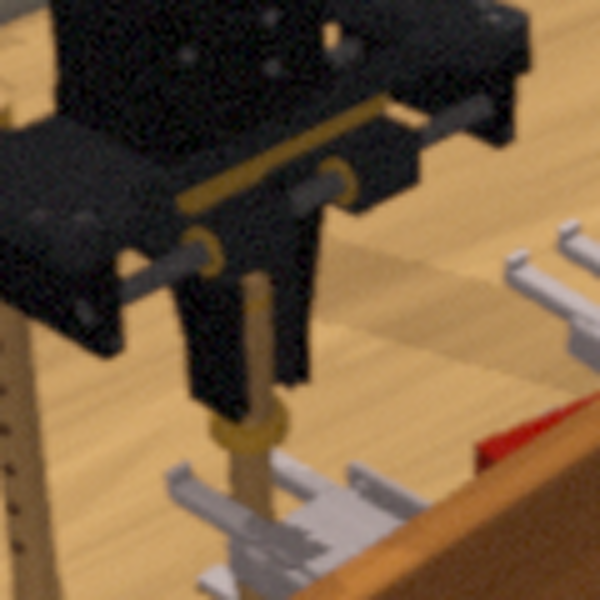

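```bash
python3 -m handwheel '{"hand":[0.1,0.1,0.1,0.1,0.1],"slide":[[0.5,0,-0.3],[1,0,-0.3],[1.5,0,0],[1.5,0,0],[1,0,0]],"twist":[[0,0,0],[0,0,0],[0,0,0],[0,0,0],[0,0,0]]}'
python3 -c "
from h import *
loc(HF)"
python3 -m handwheel '{"hand":[0.1,0.1,0.1,0.1,0.1],"slide":[[0,1,0],[0,2,0],[0,2.5,0],[0,2.5,0],[0,2.5,0]],"twist":[[0,0,0],[0,0,0],[0,0,0],[0,0,0],[0,0,0]]}'
python3 -m handwheel '{"hand":[0.1,0.1,0.1,0.1,0.1],"slide":[[0,2.5,0],[0,2.5,0],[0,1.5,0],[0,0,0],[0,0,0]],"twist":[[0,0,0],[0,0,0],[0,0,0],[0,0,0],[0,0,0]]}'
python3 - <<'E'
from h import *
loc(HE)
for n in("scene","top"):
    im,d=get_image(n); 
    big(0,im,*((290,60,410,200) if n=="scene" else (230,100,350,220)),*((4,) if n=='scene' else (5,)),f'pics/{n}9z.png'); cv2.imwrite(f'pics/{n}9.png',im)
E
```

```text
t: 13.3
ee_pos: [0.5051, -0.1174, 0.2643]
tool_rot: [3.142, 0.0, -3.045]
ft_force: [-0.8, 0.3, -1.4]
grip_width: 0.2
t 13.3 local mm [-110.1    1.1   49.3] F rail [-0.81  0.35 -1.43] g 0.2
t: 13.8
ee_pos: [0.4966, -0.0114, 0.2641]
tool_rot: [3.141, 0.001, -3.045]
ft_force: [0.7, 0.4, -1.0]
grip_width: 0.201
t: 14.3
ee_pos: [0.4903, 0.0523, 0.264]
tool_rot: [-3.142, 0.0, -3.044]
ft_force: [-0.1, -0.4, -1.3]
grip_width: 0.201
t 14.3 local mm [-108.7    1.5   49. ] F rail [-0.14 -0.37 -1.28] g 0.201
```

View pics/scene9z.png

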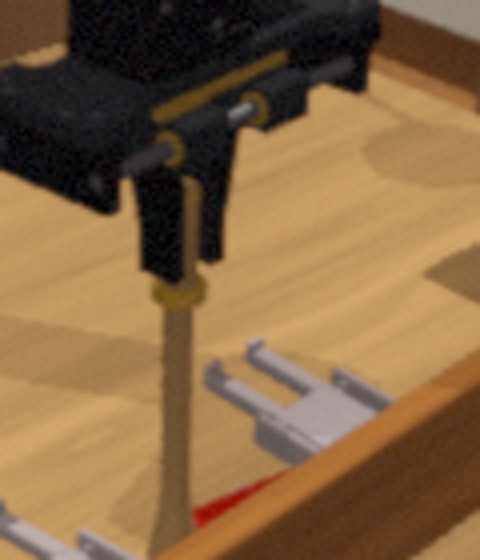

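View pics/top9z.png

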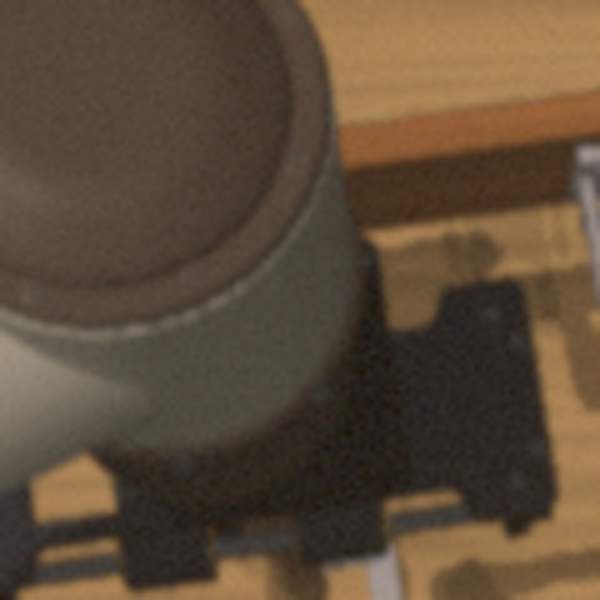

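Run:
```python
from h import *
im=cv2.imread('pics/scene9.png'); big(0,im,315,105,365,175,8,'pics/q.png')
f=cp(290,60,4)
def l(p): d=p-HE; return (1000*np.array([d@ex,d@ey,d[2]])).round(1)
for uv,z in((f(216,366),.2316),(f(258,343),.2316),(f(180,292),.251)): print(l(onz('scene',[uv],z)[0]))
```

```text
[-73.2 -14.2  16.6]
[-72.5  14.9  16.6]
[-1.093e+02  1.000e-01  3.600e+01]
```

View pics/q.png

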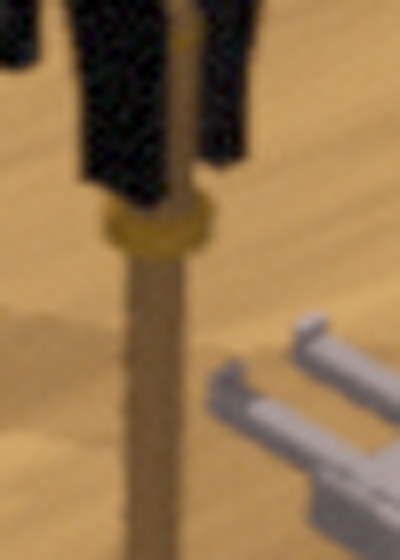

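```bash
python3 -m handwheel '{"hand":[0.1,0.1,0.1,0.1,0.1],"slide":[[-0.6,0,0],[-1.3,0,0],[-1.5,0,0],[-1.3,0,0],[-0.7,0,0]],"twist":[[0,0,0],[0,0,0],[0,0,0],[0,0,0],[0,0,0]]}'
python3 - <<'E'
from h import *
loc(HE)
im,d=get_image("scene"); big(0,im,310,90,400,180,7,'pics/s10z.png'); cv2.imwrite('pics/scene10.png',im)
loc(HE)
E
```

```text
t: 14.9
ee_pos: [0.5456, 0.057, 0.2633]
tool_rot: [-3.141, -0.0, -3.046]
ft_force: [-0.5, -0.7, -1.2]
grip_width: 0.196
t 14.9 local mm [-53.2   0.9  48.3] F rail [-0.53 -0.63 -1.16] g 0.196
t 14.95 local mm [-52.7   1.   48.1] F rail [ 0.78 -0.06 -1.22] g 0.201
```

View pics/s10z.png

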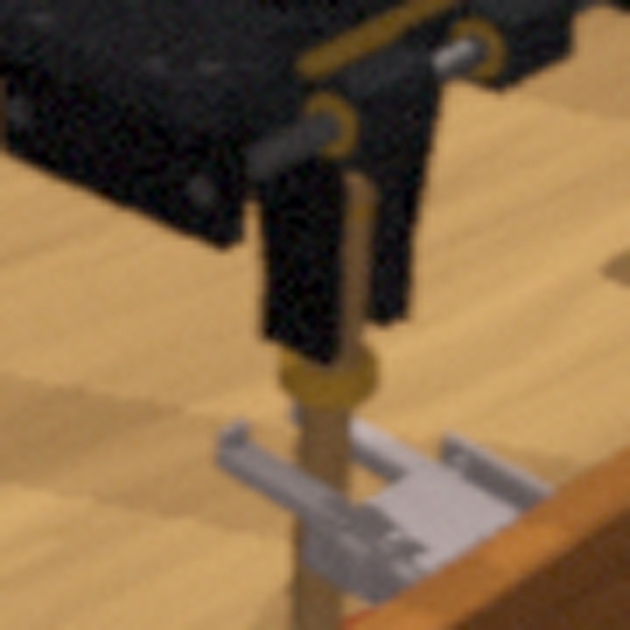

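```bash
python3 -m handwheel '{"hand":[0.1,0.1,0.1,0.1,0.1],"slide":[[0,-0.03,0],[-0.1,0,0],[0,0,0.5],[0,0,0.5],[0,0,0.4]],"twist":[[0,2.75,0],[0,2.75,0],[0,0,0],[0,0,0],[0,0,0]]}'
python3 -c "
from h import *
loc(HE)"
python3 -m handwheel '{"hand":[0.1,0.1,0.1,0.1,0.1],"slide":[[0,0,0.1],[0,0,0.1],[0,0,0.1],[0,0,0],[0,0,0]],"twist":[[0,0,0],[0,0,0],[0,0,0],[0,0,0],[0,0,0]]}'
python3 -c "
from h import *
loc(HE);im,d=get_image('scene'); big(0,im,310,90,400,180,7,'pics/s11z.png')"
```

```text
t: 15.45
ee_pos: [0.543, 0.0567, 0.2492]
tool_rot: [-3.142, -0.096, -3.045]
ft_force: [-0.6, 0.1, -1.5]
grip_width: 0.202
t 15.45 local mm [-55.9   0.8  34.2] F rail [-0.61  0.2  -1.5 ] g 0.202
t: 15.95
ee_pos: [0.5435, 0.0568, 0.2471]
tool_rot: [3.141, -0.095, -3.045]
ft_force: [0.3, 0.7, -1.6]
grip_width: 0.201
t 15.95 local mm [-55.3   0.9  32.1] F rail [ 0.4   0.71 -1.65] g 0.201
```

View pics/s11z.png

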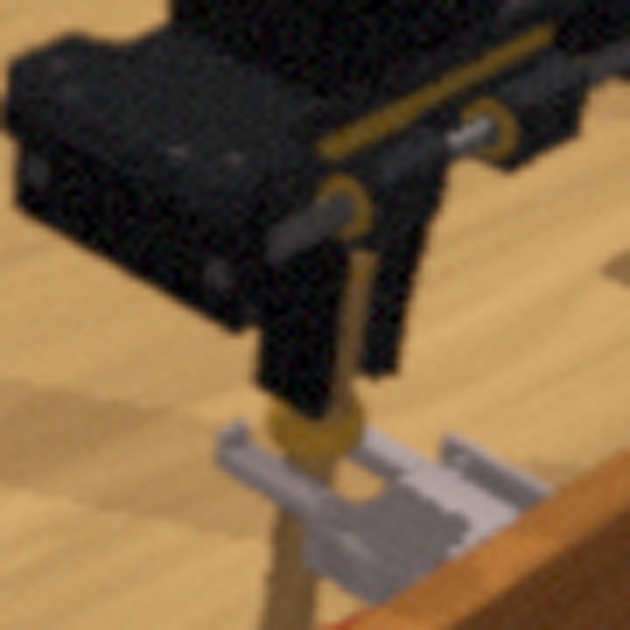

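```bash
python3 -m handwheel '{"hand":[0.1,0.1,0.1,0.1,0.1],"slide":[[-0.3,0,0],[0,0,0.15],[0,0,0.15],[0,0,0],[0,0,0]],"twist":[[0,0,0],[0,0,0],[0,0,0],[0,0,0],[0,0,0]]}'
python3 -c "
from h import *
loc(HE)"
python3 -m handwheel '{"hand":[0.1,0.1,0.1,0.1,0.1],"slide":[[0,0,0.1],[0,0,0.05],[0,0,0],[0,0,0],[0,0,0]],"twist":[[0,0,0],[0,0,0],[0,0,0],[0,0,0],[0,0,0]]}'
python3 -c "
from h import *
loc(HE);im,d=get_image('scene'); big(0,im,310,90,400,180,7,'pics/s12z.png')"
```

```text
t: 16.5
ee_pos: [0.546, 0.057, 0.2435]
tool_rot: [-3.141, -0.096, -3.045]
ft_force: [-0.5, -0.7, -1.0]
grip_width: 0.199
t 16.5 local mm [-52.8   0.9  28.5] F rail [-0.59 -0.63 -0.99] g 0.199
t: 17.0
ee_pos: [0.546, 0.057, 0.2422]
tool_rot: [3.142, -0.096, -3.045]
ft_force: [0.5, -0.0, -1.8]
grip_width: 0.202
t 17.0 local mm [-52.9   0.9  27.2] F rail [ 0.53 -0.07 -1.77] g 0.202
```

View pics/s12z.png

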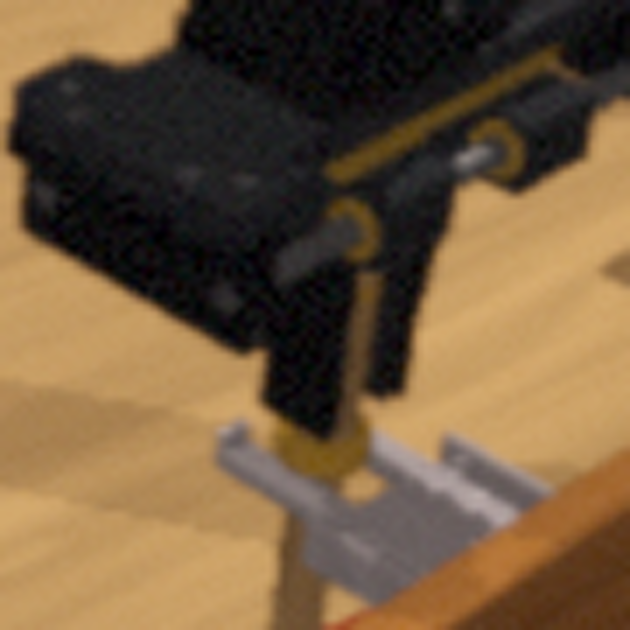

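```bash
python3 -m handwheel '{"hand":[0.1,0.1,0.1,0.1,0.1],"slide":[[0,0,0.05],[0,0,0.05],[0,0,0],[0,0,0],[0,0,0]],"twist":[[0,0,0],[0,0,0],[0,0,0],[0,0,0],[0,0,0]]}'
python3 -m handwheel '{"hand":[0.1,0.1,0.1,0.1,0.1],"slide":[[0,0,0.05],[0,0,0],[0,0,0],[0,0,0],[0,0,0]],"twist":[[0,0,0],[0,0,0],[0,0,0],[0,0,0],[0,0,0]]}'
python3 -c "
from h import *
loc(HE)"
```

```text
t: 17.55
ee_pos: [0.546, 0.057, 0.2414]
tool_rot: [-3.142, -0.096, -3.045]
ft_force: [-0.2, -0.1, 0.5]
grip_width: 0.204
t: 18.05
ee_pos: [0.546, 0.057, 0.2412]
tool_rot: [-3.142, -0.095, -3.045]
ft_force: [-1.6, 0.6, 5.2]
grip_width: 0.201
t 18.05 local mm [-52.8   0.9  26.2] F rail [-1.51  0.78  5.2 ] g 0.201
```

```bash
python3 -m handwheel '{"hand":[0.1,0.1,0.18,0.2,0.22],"slide":[[0,0,-0.05],[0,0,0],[0,0,0],[0,0,0],[0,0,0]],"twist":[[0,0,0],[0,0,0],[0,0,0],[0,0,0],[0,0,0]]}' 6
python3 -c "
from h import *
loc(HE)"
python3 -m handwheel '{"hand":[0.24,0.28,0.32,0.36,0.4],"slide":[[0,0,0],[0,0,0],[0,0,0],[0,0,0],[0,0,0]],"twist":[[0,0,0],[0,0,0],[0,0,0],[0,0,0],[0,0,0]]}'
python3 -c "
from h import *
loc(HE);im,d=get_image('scene'); big(0,im,310,90,400,180,7,'pics/s13z.png')"
```

```text
t: 18.55
ee_pos: [0.5456, 0.0571, 0.2405]
tool_rot: [3.141, -0.097, -3.045]
ft_force: [-0.4, -0.4, 0.1]
grip_width: 0.209
t 18.55 local mm [-53.2   0.9  25.5] F rail [-0.46 -0.33  0.11] g 0.209
t: 19.05
ee_pos: [0.5458, 0.057, 0.241]
tool_rot: [-3.142, -0.096, -3.045]
ft_force: [0.1, 0.1, 0.8]
grip_width: 0.371
t 19.05 local mm [-53.    0.9  26. ] F rail [0.16 0.12 0.84] g 0.371
```

View pics/s13z.png

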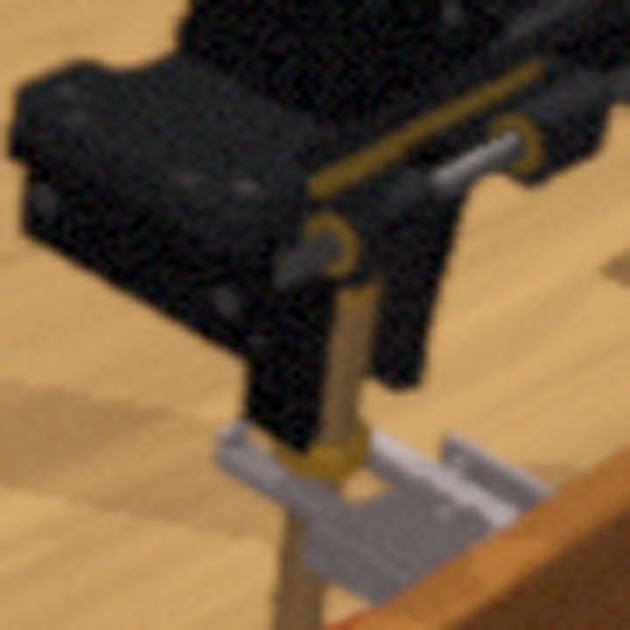

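```bash
python3 -m handwheel '{"hand":[0.55,0.55,0.55,0.55,0.55],"slide":[[0,0,0],[0,0,-0.5],[0,0,-2],[0,0,-3],[0,0,-4]],"twist":[[0,0,0],[0,0,0],[0,0,0],[0,0,0],[0,0,0]]}'
python3 -m handwheel '{"hand":[0.7,0.7,0.7,0.7,0.7],"slide":[[0,0,-1],[0,0,0],[0,-3,0],[0,-4,0],[0,-4,0]],"twist":[[0,-2.75,0],[0,-2.75,0],[0,0,0],[0,0,0],[0,0,0]]}'
python3 - <<'E'
from h import *
loc(HF)
im,d=get_image('scene'); big(0,im,290,90,410,210,5,'pics/s14z.png'); cv2.imwrite('pics/scene14.png',im)
E
```

```text
t: 19.6
ee_pos: [0.5542, 0.0578, 0.3357]
tool_rot: [-3.141, -0.099, -3.045]
ft_force: [0.5, 0.4, 0.5]
grip_width: 0.544
t: 20.1
ee_pos: [0.5664, -0.0523, 0.3464]
tool_rot: [-3.142, 0.001, -3.043]
ft_force: [-0.4, 0.8, 0.1]
grip_width: 0.696
t 20.1 local mm [-42.9  60.1 131.4] F rail [-0.28  0.83  0.1 ] g 0.696
```

View pics/s14z.png

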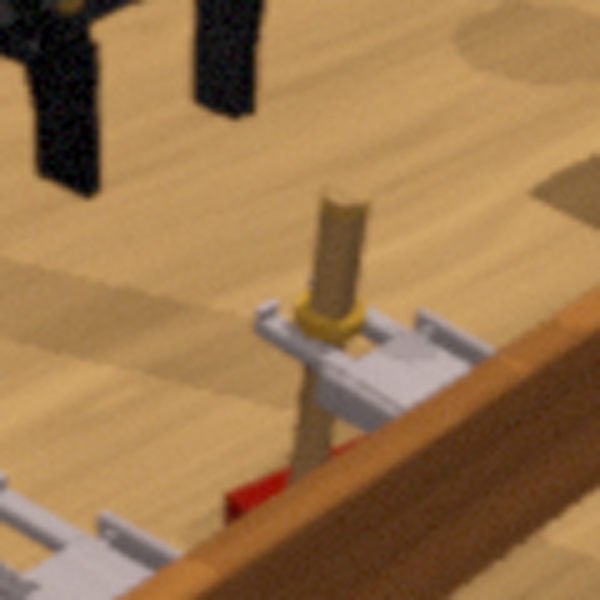

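```bash
python3 -m handwheel '{"hand":[0.7,0.7,0.7,0.7,0.7],"slide":[[0.5,-2.5,0],[0.8,-2.5,1],[0.4,-0.5,2],[0,0,3],[0,0,2]],"twist":[[0,0,0],[0,0,0],[0,0,0],[0,0,0],[0,0,0]]}'
python3 -c "
from h import *
loc(HF);to(HF-.062*ex+.001*ey-.018*ez)
im,d=get_image('scene'); big(0,im,240,110,360,230,5,'pics/s15z.png')
im,d=get_image('top'); big(0,im,300,110,420,230,5,'pics/t15z.png')
to(HF-.062*ex+.001*ey-.018*ez)"
```

```text
t: 20.65
ee_pos: [0.5541, -0.1082, 0.2643]
tool_rot: [3.141, -0.001, -3.046]
ft_force: [0.8, 0.5, 0.4]
grip_width: 0.701
t 20.65 local mm [-60.5   5.6  49.3] F rail [0.81 0.42 0.39] g 0.701
slide cm [ 0.15 -0.46  6.73] twist deg [ 0.04 -0.07  0.01] t 20.65
slide cm [ 0.02 -0.51  6.58] twist deg [ 0.05 -0.36  0.04] t 20.75
```

View pics/s15z.png

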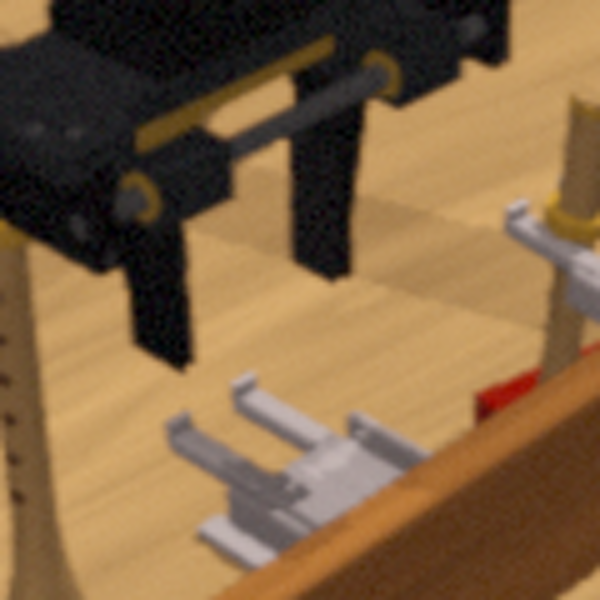

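Run:
```python
from h import *
print(onz('scene',[(280,216),(293,222)],.005)); print(onz('top',[(315,270),(310,210),(290,212)],.005))
```

```text
[[ 0.37137825 -0.00546843  0.005     ]
 [ 0.40773566  0.00365345  0.005     ]]
[[ 0.37194698 -0.00249449  0.005     ]
 [ 0.51898934  0.00240951  0.005     ]
 [ 0.51646848  0.05198652  0.005     ]]
```

View pics/t15z.png

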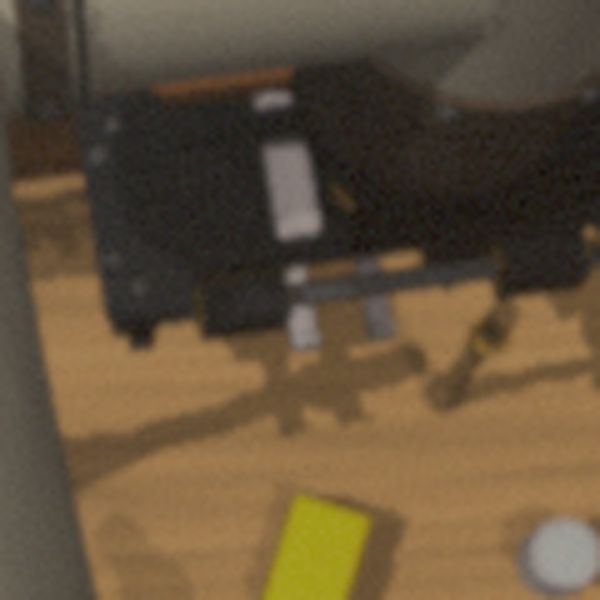

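```bash
python3 -m handwheel '{"hand":[0.7,0.7,0.7,0.7,0.7],"slide":[[0,-0.5,0],[0,0,1],[0,0,2],[0,0,2],[0,0,1.5]],"twist":[[0,0,0],[0,0,0],[0,0,0],[0,0,0],[0,0,0]]}'
python3 -c "
from h import *
loc(HF)"
python3 -m handwheel '{"hand":[0.6,0.55,0.5,0.4,0.3],"slide":[[0,0,0],[0,0,0],[0,0,0],[0,0,0],[0,0,0]],"twist":[[0,0,0],[0,0,0],[0,0,0],[0,0,0],[0,0,0]]}' 8
python3 -c "
from h import *
loc(HF);im,d=get_image('scene'); big(0,im,240,110,360,230,5,'pics/s16z.png')"
```

```text
t: 21.25
ee_pos: [0.5555, -0.1128, 0.2002]
tool_rot: [3.141, 0.001, -3.045]
ft_force: [-0.1, -0.2, 0.6]
grip_width: 0.699
t 21.25 local mm [-59.5   0.9 -14.8] F rail [-0.12 -0.17  0.61] g 0.699
t: 21.75
ee_pos: [0.5558, -0.1121, 0.2014]
tool_rot: [3.14, 0.002, -3.045]
ft_force: [-0.8, 2.8, 2.4]
grip_width: 0.459
t 21.75 local mm [-59.1   1.6 -13.6] F rail [-0.57  2.82  2.42] g 0.459
```

View pics/s16z.png

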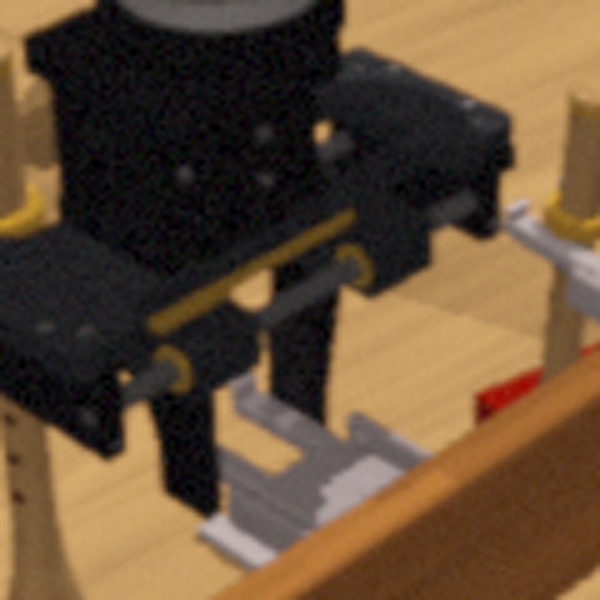

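```bash
python3 -m handwheel '{"hand":[0.3,0.3,0.3,0.3,0.3],"slide":[[0,0.05,0],[0,0,0],[0,0,-0.05],[0,0,-0.05],[0,0,-0.05]],"twist":[[0,0,0],[0,0,0],[0,0,0],[0,0,0],[0,0,0]]}' 30
python3 -c "
from h import *
loc(HF)"
python3 -m handwheel '{"hand":[0.3,0.3,0.3,0.3,0.3],"slide":[[0,0,-0.05],[0,0,-0.05],[0,0,-0.05],[0,0,-0.05],[0,0,0]],"twist":[[0,0,0],[0,0,0],[0,0,0],[0,0,0],[0,0,0]]}'
python3 -c "
from h import *
loc(HF)"
```

```text
t: 22.3
ee_pos: [0.5558, -0.1121, 0.2016]
tool_rot: [3.141, 0.001, -3.045]
ft_force: [2.0, 3.4, -2.5]
grip_width: 0.451
t 22.3 local mm [-59.2   1.6 -13.4] F rail [ 2.36  3.23 -2.5 ] g 0.451
t: 22.8
ee_pos: [0.5557, -0.112, 0.2019]
tool_rot: [3.141, -0.0, -3.046]
ft_force: [5.5, 2.6, -7.8]
grip_width: 0.455
t 22.8 local mm [-59.2   1.7 -13.1] F rail [ 5.7   2.11 -7.76] g 0.455
```

```bash
python3 -m handwheel '{"hand":[0.3,0.3,0.3,0.3,0.3],"slide":[[0,0,-0.05],[0,0,-0.05],[0,0,-0.05],[0,0,-0.05],[0,0,0]],"twist":[[0,0,0],[0,0,0],[0,0,0],[0,0,0],[0,0,0]]}'
python3 -c "
from h import *
loc(HF)"
python3 -m handwheel '{"hand":[0.3,0.3,0.3,0.3,0.3],"slide":[[0,0,-0.05],[0,0,-0.05],[0,0,-0.05],[0,0,-0.05],[0,0,0]],"twist":[[0,0,0],[0,0,0],[0,0,0],[0,0,0],[0,0,0]]}'
python3 -c "
from h import *
loc(HF)"
```

```text
t: 23.3
ee_pos: [0.5557, -0.112, 0.2041]
tool_rot: [3.141, -0.001, -3.045]
ft_force: [5.2, 3.7, -6.4]
grip_width: 0.457
t 23.3 local mm [-59.2   1.7 -10.9] F rail [ 5.56  3.17 -6.38] g 0.457
t: 23.8
ee_pos: [0.5557, -0.112, 0.2056]
tool_rot: [3.141, -0.001, -3.045]
ft_force: [7.7, 2.1, -9.5]
grip_width: 0.456
t 23.8 local mm [-59.3   1.8  -9.4] F rail [ 7.83  1.36 -9.53] g 0.456
```

```bash
python3 -m handwheel '{"hand":[0.3,0.3,0.3,0.3,0.3],"slide":[[-0.03,0.02,-0.05],[-0.03,0,-0.05],[-0.03,0,-0.05],[0,0,-0.05],[0,0,0]],"twist":[[0,0,0],[0,0,0],[0,0,0],[0,0,0],[0,0,0]]}'
python3 -c "
from h import *
loc(HF)"
python3 -m handwheel '{"hand":[0.3,0.3,0.3,0.3,0.3],"slide":[[0,0,-0.05],[0,0,-0.05],[0,0,-0.05],[0,0,-0.05],[0,0,0]],"twist":[[0,0,0],[0,0,0],[0,0,0],[0,0,0],[0,0,0]]}'
python3 -c "
from h import *
loc(HF);im,d=get_image('scene'); big(0,im,240,110,360,230,5,'pics/s17z.png')"
```

```text
t: 24.3
ee_pos: [0.5556, -0.1119, 0.2064]
tool_rot: [3.14, -0.004, -3.045]
ft_force: [6.3, 1.7, -12.2]
grip_width: 0.455
t 24.3 local mm [-59.3   1.8  -8.6] F rail [  6.48   1.11 -12.16] g 0.455
t: 24.8
ee_pos: [0.5561, -0.1119, 0.2116]
tool_rot: [3.141, -0.001, -3.045]
ft_force: [3.8, 2.9, -3.6]
grip_width: 0.454
t 24.8 local mm [-58.9   1.7  -3.4] F rail [ 4.05  2.57 -3.62] g 0.454
```

View pics/s17z.png

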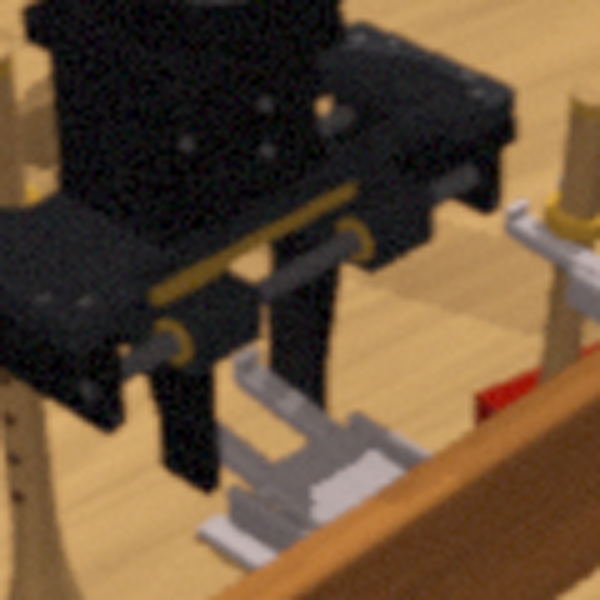

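```bash
python3 -m handwheel '{"hand":[0.3,0.3,0.3,0.3,0.3],"slide":[[0,0,0],[-0.15,0,-0.45],[-0.2,0,-0.5],[-0.2,0,-0.5],[-0.2,0,-0.45]],"twist":[[0,0,0],[0,0,0],[0,0,0],[0,0,0],[0,0,0]]}' 10
python3 -c "
from h import *
loc(HF)"
```

```text
t: 25.35
ee_pos: [0.5627, -0.1113, 0.2311]
tool_rot: [3.141, -0.003, -3.045]
ft_force: [-1.5, 3.2, -3.6]
grip_width: 0.458
t 25.35 local mm [-52.3   1.7  16.1] F rail [-1.15  3.37 -3.58] g 0.458
```

```bash
python3 -m handwheel '{"hand":[0.3,0.3,0.3,0.3,0.3],"slide":[[-0.35,0,-0.42],[-0.35,0,-0.42],[-0.36,0,-0.36],[-0.38,0,-0.36],[-0.42,0,-0.3]],"twist":[[0,0,0],[0,0,0],[0,0,0],[0,0,0],[0,0,0]]}' 10
python3 -c "
from h import *
loc(HF);im,d=get_image('scene'); big(0,im,240,110,360,230,5,'pics/s18z.png')"
```

```text
t: 25.85
ee_pos: [0.581, -0.1096, 0.2501]
tool_rot: [3.141, -0.003, -3.045]
ft_force: [-3.6, 3.5, -1.3]
grip_width: 0.463
t 25.85 local mm [-33.8   1.7  35.1] F rail [-3.28  3.87 -1.33] g 0.463
```

View pics/s18z.png

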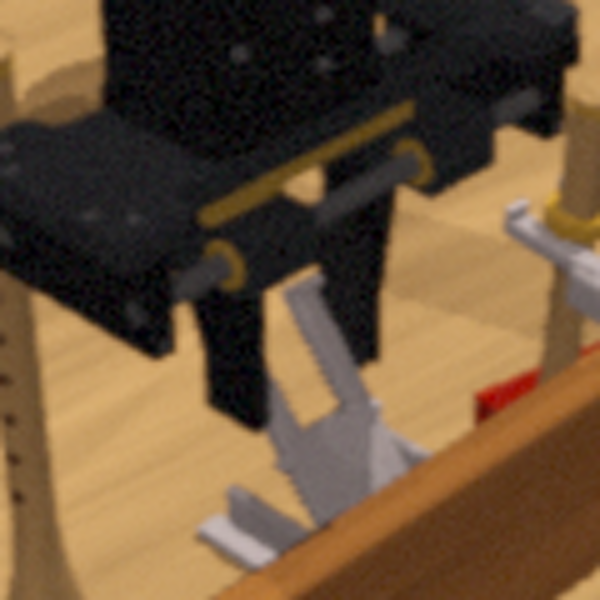

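```bash
python3 -m handwheel '{"hand":[0.3,0.3,0.3,0.3,0.3],"slide":[[-0.45,0.05,-0.25],[-0.45,0.05,-0.22],[-0.45,0,-0.2],[-0.45,0,-0.15],[-0.4,0,-0.1]],"twist":[[0,0,0],[0,0,0],[0,0,0],[0,0,0],[0,0,0]]}' 10
python3 -c "
from h import *
loc(HF)"
python3 -m handwheel '{"hand":[0.3,0.3,0.3,0.3,0.3],"slide":[[-0.2,0,-0.02],[-0.2,0,-0.02],[-0.1,0,0],[0,0,0],[0,0,0]],"twist":[[0,0,0],[0,0,0],[0,0,0],[0,0,0],[0,0,0]]}' 10
python3 -c "
from h import *
loc(HF)"
```

```text
t: 26.4
ee_pos: [0.6046, -0.107, 0.2599]
tool_rot: [-3.14, 0.001, -3.045]
ft_force: [-3.7, -0.1, 2.4]
grip_width: 0.456
t 26.4 local mm [-10.1   2.   44.9] F rail [-3.68  0.29  2.45] g 0.456
t: 26.9
ee_pos: [0.6097, -0.1065, 0.2605]
tool_rot: [-3.14, 0.003, -3.045]
ft_force: [-3.7, -1.0, 5.5]
grip_width: 0.46
t 26.9 local mm [-4.9  2.1 45.5] F rail [-3.76 -0.69  5.53] g 0.46
```

```bash
python3 -m handwheel '{"hand":[0.3,0.3,0.3,0.3,0.3],"slide":[[-0.1,0,-0.05],[-0.1,0,-0.05],[-0.1,0,0],[0,0,0],[0,0,0]],"twist":[[0,0,0],[0,0,0],[0,0,0],[0,0,0],[0,0,0]]}' 10
python3 -c "
from h import *
loc(HF)"
python3 -m handwheel '{"hand":[0.3,0.3,0.3,0.3,0.3],"slide":[[-0.1,0,0],[-0.1,0,0],[0,0,0],[0,0,0],[0,0,0]],"twist":[[0,0,0],[0,0,0],[0,0,0],[0,0,0],[0,0,0]]}' 10
python3 -c "
from h import *
loc(HF)"
```

```text
t: 27.4
ee_pos: [0.6123, -0.1061, 0.2607]
tool_rot: [-3.141, 0.001, -3.045]
ft_force: [-1.7, -3.6, 5.4]
grip_width: 0.455
t 27.4 local mm [-2.3  2.2 45.7] F rail [-2.   -3.43  5.41] g 0.455
t: 27.9
ee_pos: [0.6142, -0.1059, 0.2607]
tool_rot: [-3.141, 0.001, -3.045]
ft_force: [-2.7, -4.0, 4.5]
grip_width: 0.455
t 27.9 local mm [-0.4  2.2 45.7] F rail [-3.11 -3.7   4.51] g 0.455
```

```bash
python3 -m handwheel '{"hand":[0.3,0.3,0.3,0.3,0.3],"slide":[[-0.1,-0.05,0],[-0.1,0,0],[0,0,0],[0,0,0],[0,0,0]],"twist":[[0,0,0],[0,0,0],[0,0,0],[0,0,0],[0,0,0]]}' 10
python3 -c "
from h import *
loc(HF)"
python3 -m handwheel '{"hand":[0.3,0.3,0.3,0.3,0.3],"slide":[[-0.1,0,0],[0,0,0],[0,0,0],[0,0,0],[0,0,0]],"twist":[[0,0,0],[0,0,0],[0,0,0],[0,0,0],[0,0,0]]}' 10
python3 -c "
from h import *
loc(HF);im,d=get_image('scene'); big(0,im,240,90,360,210,5,'pics/s19z.png')"
```

```text
t: 28.4
ee_pos: [0.6164, -0.1057, 0.2607]
tool_rot: [-3.141, 0.001, -3.045]
ft_force: [-2.1, -2.5, 4.3]
grip_width: 0.46
t 28.4 local mm [ 1.7  2.2 45.7] F rail [-2.32 -2.26  4.34] g 0.46
t: 28.9
ee_pos: [0.6174, -0.1056, 0.2606]
tool_rot: [-3.141, 0.001, -3.045]
ft_force: [-2.0, -2.6, 4.8]
grip_width: 0.459
t 28.9 local mm [ 2.7  2.2 45.6] F rail [-2.22 -2.41  4.76] g 0.459
```

View pics/s19z.png

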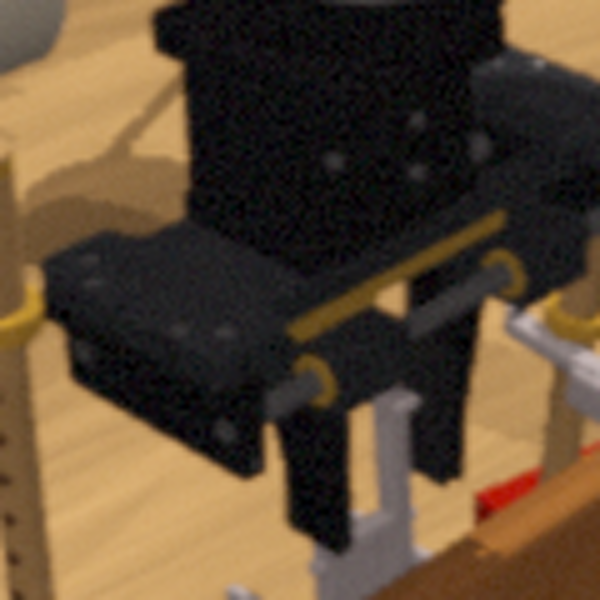

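```bash
python3 -m handwheel '{"hand":[0.3,0.3,0.3,0.3,0.3],"slide":[[-0.1,0,0.03],[-0.05,0,0],[0,0,0],[0,0,0],[0,0,0]],"twist":[[0,0,0],[0,0,0],[0,0,0],[0,0,0],[0,0,0]]}' 10
python3 -c "
from h import *
loc(HF)"
python3 -m handwheel '{"hand":[0.3,0.3,0.3,0.3,0.3],"slide":[[-0.1,0,0],[0,0,0],[0,0,0],[0,0,0],[0,0,0]],"twist":[[0,0,0],[0,0,0],[0,0,0],[0,0,0],[0,0,0]]}' 10
python3 -c "
from h import *
loc(HF)"
```

```text
t: 29.45
ee_pos: [0.619, -0.1055, 0.2605]
tool_rot: [-3.141, 0.001, -3.045]
ft_force: [-2.3, -3.7, 4.8]
grip_width: 0.455
t 29.45 local mm [ 4.4  2.2 45.5] F rail [-2.6  -3.43  4.81] g 0.455
t: 29.95
ee_pos: [0.62, -0.1053, 0.2604]
tool_rot: [-3.141, 0.002, -3.045]
ft_force: [-1.8, -2.7, 5.4]
grip_width: 0.462
t 29.95 local mm [ 5.4  2.2 45.4] F rail [-2.06 -2.47  5.43] g 0.462
```

```bash
python3 -m handwheel '{"hand":[0.3,0.3,0.3,0.3,0.3],"slide":[[-0.1,0,0.03],[0,0,0],[0,0,0],[0,0,0],[0,0,0]],"twist":[[0,0,0],[0,0,0],[0,0,0],[0,0,0],[0,0,0]]}' 10
python3 -c "
from h import *
loc(HF);im,d=get_image('scene'); big(0,im,290,140,360,210,8,'pics/s20z.png')
f=cp(240,90,5)
for uv in (f(397,395),):
  d=onz('scene',[uv],.291)[0]-HF; print(d@ex,d@ey)"
```

```text
t: 30.45
ee_pos: [0.6212, -0.1052, 0.2603]
tool_rot: [-3.141, 0.002, -3.045]
ft_force: [-1.6, -1.9, 6.1]
grip_width: 0.458
t 30.45 local mm [ 6.6  2.2 45.3] F rail [-1.78 -1.74  6.14] g 0.458
-0.0037997395069993443 0.017458457166319497
```

View pics/s20z.png

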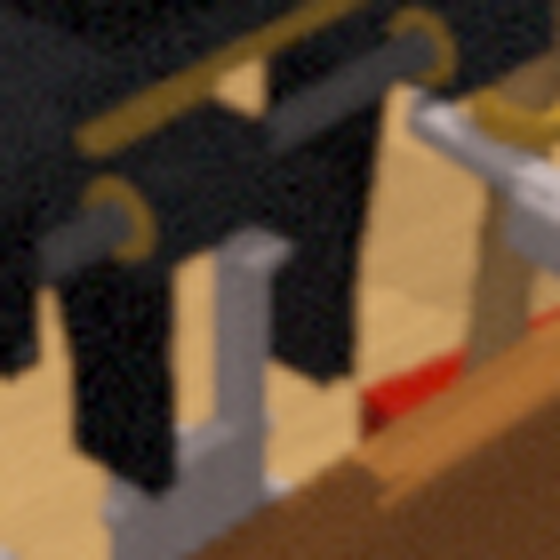

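```bash
python3 -c "
from h import *
f=cp(290,140,8)
for uv in (f(252,241),f(240,235),f(275,243)):
  for z in(.288,.291):
    d=onz('scene',[uv],z)[0]-HF; print(z,d@ex,d@ey)"
python3 -m handwheel '{"hand":[0.3,0.3,0.3,0.3,0.3],"slide":[[-0.1,0,0.03],[-0.1,0,0.03],[0,0,0],[0,0,0],[0,0,0]],"twist":[[0,0,0],[0,0,0],[0,0,0],[0,0,0],[0,0,0]]}' 10
python3 -c "
from h import *
loc(HF)"
```

```text
0.288 -0.0024856309281096538 0.020707649680535494
0.291 0.0006217875960471985 0.017453931374377073
0.288 -0.005641594284134908 0.020627737708785225
0.291 -0.002511973532159367 0.01737458158399663
0.288 0.0012523311838001565 0.02326865218446851
0.291 0.004333453114168007 0.01999691720491379
t: 31.0
ee_pos: [0.6215, -0.1052, 0.2602]
tool_rot: [-3.141, -0.002, -3.045]
ft_force: [-6.2, -2.4, 8.8]
grip_width: 0.459
t 31.0 local mm [ 6.9  2.2 45.2] F rail [-6.38 -1.79  8.83] g 0.459
```

```bash
python3 -m handwheel '{"hand":[0.3,0.3,0.3,0.3,0.3],"slide":[[-0.05,0,0.08],[0,0,0],[0,0,0],[0,0,0],[0,0,0]],"twist":[[0,0,0],[0,0,0],[0,0,0],[0,0,0],[0,0,0]]}' 10
python3 -c "
from h import *
loc(HF)"
```

```text
t: 31.5
ee_pos: [0.6218, -0.1053, 0.26]
tool_rot: [-3.141, -0.002, -3.045]
ft_force: [-7.9, -1.3, 11.3]
grip_width: 0.458
t 31.5 local mm [ 7.2  2.1 45. ] F rail [-7.96 -0.57 11.34] g 0.458
```

```bash
python3 -m handwheel '{"hand":[0.3,0.45,0.48,0.55,0.6],"slide":[[0,0,-0.1],[0,0,0],[0,0,0],[0,0,0],[0,0,0]],"twist":[[0,0,0],[0,0,0],[0,0,0],[0,0,0],[0,0,0]]}' 10
python3 -c "
from h import *
loc(HF)"
python3 -m handwheel '{"hand":[0.65,0.65,0.65,0.65,0.65],"slide":[[0,0,-0.5],[0,0,-2],[0,0,-3],[0,0,-4],[3,0,-2]],"twist":[[0,0,0],[0,0,0],[0,0,0],[0,0,0],[0,0,0]]}' 10
python3 -m handwheel '{"hand":[0.65,0.65,0.65,0.65,0.65],"slide":[[4.5,0,0],[4.5,0,0],[4.5,0,0],[3,0,0],[0,0,0]],"twist":[[0,0,0],[0,0,0],[0,0,0],[0,0,0],[0,0,0]]}' 10
python3 - <<'E'
from h import *
for n in("scene","top"):
    im,d=get_image(n); 
    big(0,im,*((240,90,400,230) if n=="scene" else (230,90,390,200)),5,f'pics/{n}21z.png'); cv2.imwrite(f'pics/{n}21.png',im)
E
```

```text
t: 32.0
ee_pos: [0.6234, -0.1042, 0.2582]
tool_rot: [3.14, 0.0, -3.045]
ft_force: [0.1, 0.2, -0.4]
grip_width: 0.56
t 32.0 local mm [ 8.9  3.1 43.2] F rail [ 0.14  0.18 -0.41] g 0.56
t: 32.5
ee_pos: [0.596, -0.1076, 0.3761]
tool_rot: [-3.141, 0.004, -3.044]
ft_force: [-0.7, 0.8, -0.0]
grip_width: 0.651
t: 33.0
ee_pos: [0.4261, -0.1241, 0.3762]
tool_rot: [3.141, 0.004, -3.045]
ft_force: [1.2, -0.0, -0.1]
grip_width: 0.651
```

View pics/scene21z.png

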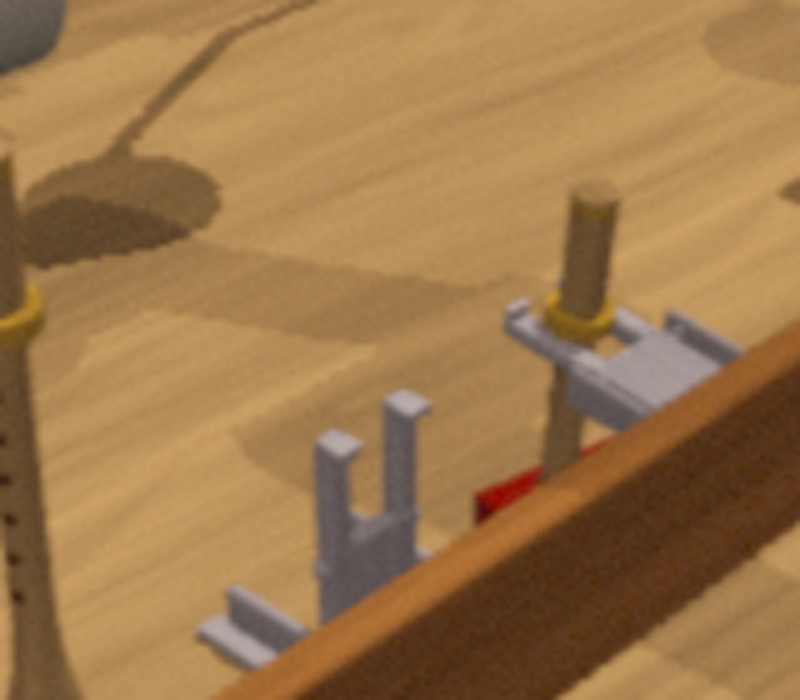

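View pics/top21z.png

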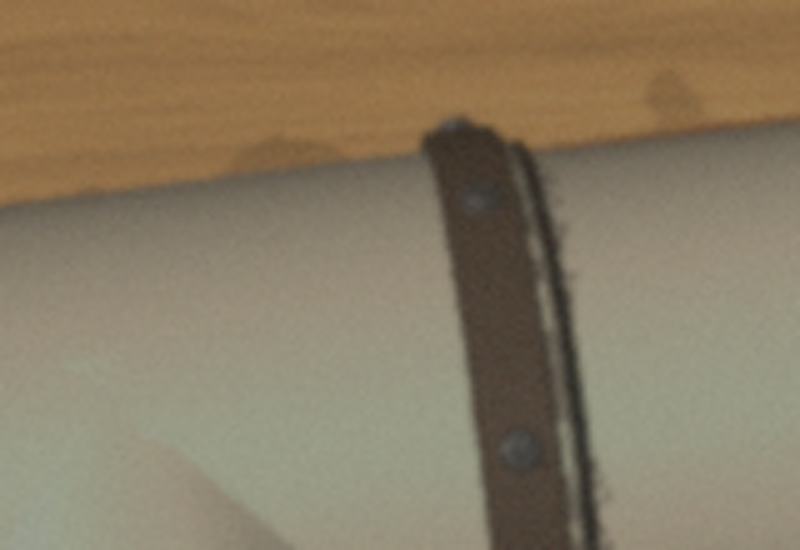

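```bash
python3 -c "
from h import *
im=cv2.imread('pics/scene21.png'); big(0,im,295,160,335,200,14,'pics/q2.png')
f=cp(240,90,5)
for uv in (f(340,442),f(408,402)):
    d=onz('scene',[uv],.291)[0]-HF; print(d@ex,d@ey)
for x in(-.004,.004,.009):
  for y in(-.02,-.01): print(x,y,((proj('scene',HF+x*ex+y*ey+.076*ez)[0]-[295,160]+.5)*14).round())"
```

```text
0.0014005625358930105 -0.012855872111717601
0.0013753340633830703 0.016970377834159795
-0.004 -0.02 [101. 267.]
-0.004 -0.01 [167. 229.]
0.004 -0.02 [154. 296.]
0.004 -0.01 [219. 257.]
0.009 -0.02 [187. 315.]
0.009 -0.01 [252. 276.]
```

View pics/q2.png

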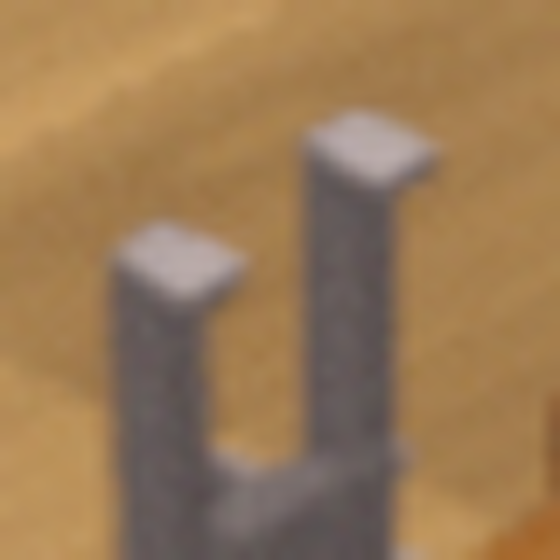

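```bash
python3 -c "
from h import *
loc(HF);to(HF-.035*ex+.001*ey+.062*ez)"
```

```text
t 33.1 local mm [-186.6    2.1  160.2] F rail [ 0.17 -0.88  0.51] g 0.646
slide cm [-15.13  -0.13   9.86] twist deg [0.01 0.16 0.09] t 33.1
```

```bash
python3 -m handwheel '{"hand":[0.24,0.24,0.24,0.24,0.24],"slide":[[-3.5,-0.1,0],[-3.5,0,0],[-3.5,0,2],[-2.5,0,3],[-1.0,0,3.2]],"twist":[[0,0,0],[0,0,0],[0,0,0],[0,0,0],[0,0,0]]}' 10
python3 -m handwheel '{"hand":[0.24,0.24,0.24,0.24,0.24],"slide":[[0,0,1.2],[-0.5,0,0.3],[0,0,0],[0,0,0],[0,0,0]],"twist":[[0,0,0],[0,0,0],[0,0,0],[0,0,0],[0,0,0]]}' 10
python3 -c "
from h import *
loc(HF)"
```

```text
t: 33.6
ee_pos: [0.572, -0.1107, 0.2895]
tool_rot: [3.141, -0.0, -3.044]
ft_force: [-0.4, -0.6, -0.5]
grip_width: 0.294
t: 34.1
ee_pos: [0.5736, -0.111, 0.2794]
tool_rot: [-3.141, 0.004, -3.045]
ft_force: [-0.3, -0.7, 0.3]
grip_width: 0.241
t 34.1 local mm [-41.3   1.   64.4] F rail [-0.38 -0.72  0.26] g 0.241
```

```bash
python3 -m handwheel '{"hand":[0.24,0.24,0.24,0.24,0.24],"slide":[[-1,0,0],[-0.8,0,0],[-0.3,0,0],[-0.2,0,0],[-0.1,0,0]],"twist":[[0,0,0],[0,0,0],[0,0,0],[0,0,0],[0,0,0]]}' 10
python3 -c "
from h import *
loc(HF)"
python3 -m handwheel '{"hand":[0.24,0.24,0.24,0.24,0.24],"slide":[[-0.1,0,0],[-0.1,0,0],[0,0,0],[0,0,0],[0,0,0]],"twist":[[0,0,0],[0,0,0],[0,0,0],[0,0,0],[0,0,0]]}' 10
python3 -c "
from h import *
loc(HF)"
```

```text
t: 34.6
ee_pos: [0.5974, -0.1086, 0.2771]
tool_rot: [3.142, -0.001, -3.045]
ft_force: [0.7, -0.9, -0.0]
grip_width: 0.241
t 34.6 local mm [-17.5   1.2  62.1] F rail [ 0.56 -0.99 -0.04] g 0.241
t: 35.1
ee_pos: [0.5985, -0.1085, 0.2772]
tool_rot: [3.141, -0.001, -3.045]
ft_force: [-3.6, 0.3, 0.8]
grip_width: 0.24
t 35.1 local mm [-16.3   1.1  62.2] F rail [-3.56  0.68  0.85] g 0.24
```

```bash
python3 -m handwheel '{"hand":[0.24,0.24,0.24,0.24,0.24],"slide":[[-0.05,0,0],[-0.05,0,0],[0,0,0],[0,0,0],[0,0,0]],"twist":[[0,0,0],[0,0,0],[0,0,0],[0,0,0],[0,0,0]]}' 10
python3 -c "
from h import *
loc(HF)"
```

```text
t: 35.6
ee_pos: [0.5987, -0.1085, 0.2773]
tool_rot: [3.141, -0.003, -3.045]
ft_force: [-5.4, -0.2, 1.5]
grip_width: 0.24
t 35.6 local mm [-16.1   1.1  62.3] F rail [-5.43  0.35  1.49] g 0.24
```

```bash
python3 -m handwheel '{"hand":[0.24,0.24,0.24,0.24,0.24],"slide":[[0.5,0,0],[1.5,0,-1],[2,0,-4],[2,0,-4],[2,-1,-4]],"twist":[[0,0,0],[0,0,0],[0,0,0],[0,0,0],[0,0,0]]}' 10
python3 -m handwheel '{"hand":[0.24,0.24,0.24,0.24,0.24],"slide":[[2,-4,0],[2,-4,0],[2,-4,0],[2,-4,0],[2,-4,0]],"twist":[[0,0,0],[0,0,0],[0,0,0],[0,0,0],[0,0,0]]}' 10
python3 -m handwheel '{"hand":[0.24,0.24,0.24,0.24,0.24],"slide":[[2,-4,0],[1,-4,0],[0,-2,0],[0,0,0],[0,0,0]],"twist":[[0,0,0],[0,0,0],[0,0,0],[0,0,0],[0,0,0]]}' 10
python3 - <<'E'
from h import *
for n in("scene","top"):
    im,d=get_image(n); 
    big(0,im,*((190,90,400,310) if n=="scene" else (200,90,440,290)),*((2.7,) if n=='scene' else (3.3,)),f'pics/{n}22z.png')
E
```

```text
t: 36.1
ee_pos: [0.5215, -0.1255, 0.4093]
tool_rot: [-3.141, 0.003, -3.043]
ft_force: [0.6, -0.0, 0.5]
grip_width: 0.239
t: 36.6
ee_pos: [0.4413, -0.3365, 0.408]
tool_rot: [-3.14, 0.004, -3.044]
ft_force: [0.3, -0.6, 0.7]
grip_width: 0.239
t: 37.1
ee_pos: [0.4214, -0.4376, 0.4071]
tool_rot: [-3.141, 0.001, -3.046]
ft_force: [0.5, 0.1, 0.2]
grip_width: 0.242
```

View pics/scene22z.png

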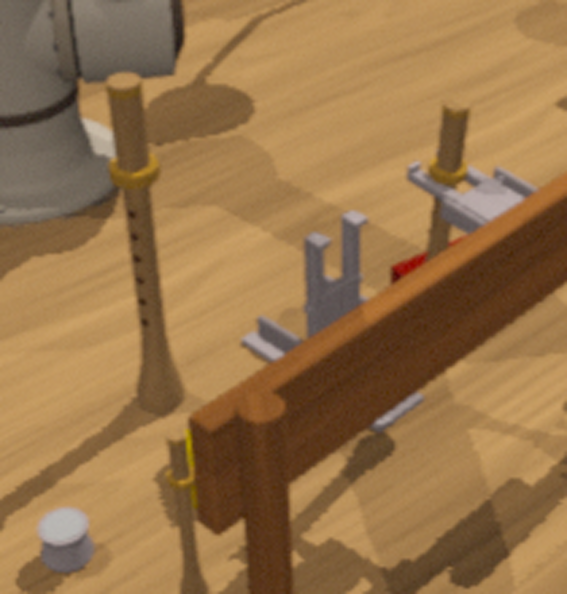

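View pics/top22z.png

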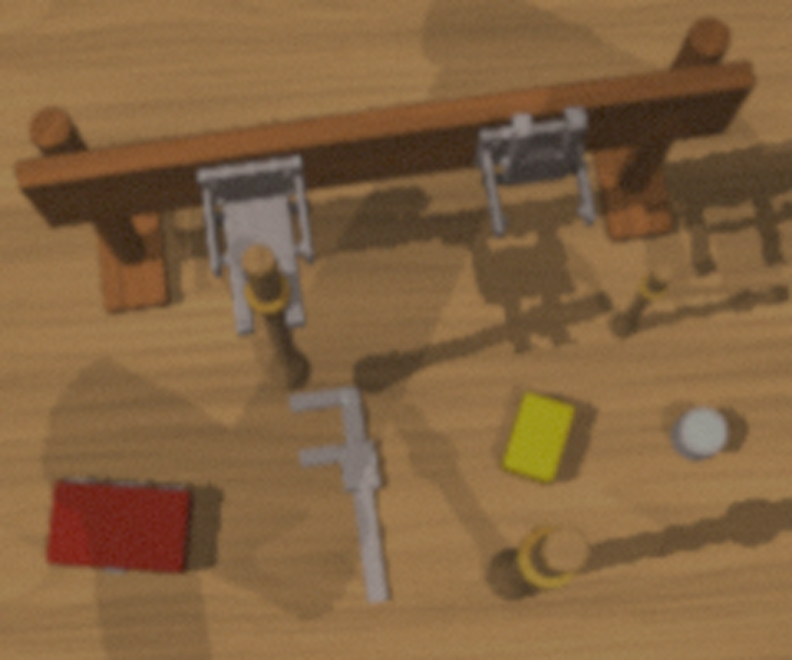

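```bash
python3 -c "
from cell import ticket
print(ticket.finish_job())"
```

```text
the job is handed in; nothing more can be done
None
```

The job is done in the order asked and handed in at about 37 s of the 72 s allowed. No verdict was reported.

- **Folded hook:** I swung it down until its catch gave way at about 8 N. The measured force fell to zero there, then rose again on a firm stop. I held about 8 N on the stop and let go. The arm sits about 0.10 rad above level.
- **Chanter:** I gripped it at the stem, lifted it out and carried it over tilted to match that fork. I lowered it until contact showed about 5 N net, eased off and released it.
- **Emptied hook:** I gripped the prongs from outside. It broke out of its catch at about 12 N, and I followed the arc up to the fold stop. A second light press of 5.4 N from the front barely moved it, so it is on its hard stop.

**Last checks:** The final pictures show the chanter hanging by its collar in the unfolded fork and the other hook standing upright. The rail, calliper, beeswax, reed case, loupe and the two look-alike chanters look unmoved, and the robot is touching nothing.

**Disagreements:**
- The camera and robot positions differed by 1 to 3 mm. The fold press met the arm about 3 mm before my estimate.
- While I pressed the emptied hook onto its fold stop, the upward force reading rose to 11 N with about 8 N of push. I relaxed it before opening the gripper.

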